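# Take the ratchet bar out of the biscuit press and hang it on the pegboard

## Task

Take the biscuit press apart: lift its red catch well clear of the teeth, then draw the toothed bar by its red grip completely out of the press and set it down flat on the slate. Let go, take the bar again by its middle, and lay it level, teeth up, across both long wooden pegs of the pegboard, about centred on them and square to them, either way round. Leave the canister, shot cup and spoon where they are.

Things in the scene. Friction and masses are not known exactly. Their poses are not given: they have to be found in the camera images.
- press: Press fixed to the counter, 90 x 225 mm, 65 high. Origin on the counter under the exit face of its guide channel; +y: the way the bar is drawn out; z up. Channel 25 wide, floor 12 mm up, from y = 0 to -187; walls 43 mm over all, 47 high, hinge cheeks 71 high at y = -2 to -22. Bridges 27.5 mm above the floor: the bar leaves only along +y.
- catch (a joint): Hinge of the red catch (pawl), rad. 0: down, its steel tooth stands in front of a tooth of the bar and stops it from coming out. Grows as the catch is lifted; clear of the bar above 0.35; stop at 1.2. The hinge is stiff (0.05 N m, about 1 N at the grip): the catch stays where it is left.
- catch_grip (a point): Centre of the catch's red grip roll, 14 mm thick, 28 long along the press's x: pinch its two ends from above, it turns between the fingers. Catch down: 68 mm behind (press -y) and 26 above the hinge, 80 above the counter; lifting swings it up and towards press +y, radius 73 mm about catch_hinge.
- catch_hinge (a point): Point on the hinge axis of the catch, fixed in the press at y = -12, z = 54 mm; the axis is the press's x axis.
- bar: Loose toothed steel bar, 0.2 to 0.4 kg, along its own y: shank 22 wide, 220 long (y -110 to 110), 18 high; saw teeth 6 mm high on top at y -108 to 27. Red grip block on top at y 75 to 110, 22 wide, top 52 mm up. Origin: middle of the underside; z up. Starts in the channel parallel to the press, its middle 35 mm behind the exit face.
- bar_grip (a point): Middle of the red grip block of the bar: bar y = +92.5 mm, 35 mm above the underside of the bar. Pinch across the 22 mm width.
- bar_balance (a point): Balance point of the bar: bar y = +5 mm, 12 mm above its underside. Pinch across the 22 mm width to carry the bar level.
- bar_tail (a point): Middle of the end face of the bar that leaves the press last: bar y = -110 mm, 9 mm above its underside.
- slate: Slate slab fixed on the counter, 130 wide (x), 250 long (y), 10 mm thick, in line with the press and parallel to it, from 5 mm in front of the exit face on. Its top is 2 mm below the channel floor, so that the bar slides out on to it. Origin: centre of its underside.
- pegboard: Grey panel fixed to the counter, 440 long (x), 12 thick, 165 high. Origin on the counter under the middle of its front, which looks along its -y. Two long pegs, 14 mm thick, tops 120 mm up, stick out 104 mm at x = -60 and 60, tips turned up 13 mm. Two mint cups hang lower at x = -135 and 135, up to 86 mm high, 10 to 90 from the face.
- pegs_mid (a point): Point half way between the two long pegs at the height of their tops, 55 mm out from the panel: where the middle of the bar's underside belongs. Axes as the pegboard: the bar is to lie along x.
- canister: Closed glass canister, 90 mm across, 120 mm high; bystander. Origin in the centre of its underside.
- shot_cup: Stainless steel shot cup, 50 mm across, 55 mm high; bystander. Origin in the centre of its underside.
- spoon: Bamboo spoon 190 mm long lying on the counter along its own x; bystander.

How it is judged:
By the outcome, as a careful person would: the job done as asked, in the order asked, and still so for the second after the job is handed in, with the robot touching nothing.
It also fails if it takes over 59 s, if anything falls off the work surface, if the arm or the gripper's body presses on something with over 40 N, if the wrist force passes 120 N, or if a joint passes its speed limit or range.

## Robot

A 6-joint arm with a two-finger parallel gripper is mounted at the origin on the work surface. World frame = base frame: x ahead of the robot, y to its left, z up, the work surface at z = 0. Lengths are in mm, angles in rad, forces in N, time in s.
With the tool pointing down it reaches from about 275 to 1000 mm from the base axis. Payload 8.4 kg.
Tool frame: the origin (TCP) lies between the finger pads; the fingertips stand r.nose_length ahead of it and the grasp point (between the pads) lies 8 mm behind it (r.nose_length is the distance from the TCP to the fingertips, in mm); y points along the fingers, x is the direction in which the jaws open and shut, and the axes are right-handed (so a half turn about y gives the same grasp; the last joint's range is limited). The gripper opens to 85 mm and grips with 20 to 120 N. Pads are 22 mm wide; open, the fingers measure 114 mm over their backs; the gripper's body (76 mm by 85 mm) begins 54 mm behind the grasp point. The pads swing forward as they close: fully open they stand 13 mm farther back than shut.
Start: joints at [-1.33, 0.353, 1.633, -0, 1.155, -0.002], TCP at [150.262, -606.67, 206.281] pointing down, gripper open.
Joint ranges: [-2.63, 2.63], [-0.92, 2.1], [0.06, 2.66], [-1.3, 4.44], [0, 2.69], [-3.02, 3.02]. Speed limits (rad/s): [2.22, 2.22, 2.79, 3.14, 3.14, 3.14].

## Interface

Orientations are given as [roll, pitch, yaw] about the fixed x, y, z axes, in that order (R = Rz(yaw) Ry(pitch) Rx(roll)).
In Python, from rig import r, cams, order gives the robot as it stands. The module is installed in compiled form; this text tells all that it offers.
- The arm moves only by the shell command python3 -m crank 'ROWS' [FORCE]. ROWS is JSON, a list of rows, each a list of 7 numbers: the turn, a rotation vector about the tool's x, y, z in degrees, then the shift along the tool's x, y, z in cm, then the opening, from -1 (shut) to 1 (fully open). A call has exactly 10 rows; each row shifts and turns the pose as measured when the row begins, along the tool's axes as they then stand; what a row does not reach is not made up. A row lasts 1/12 s, in which the tool goes at most 41.7 mm and 7.16 degrees, less where a joint would pass 70% of its speed; a pose out of reach is approached as far as the arm can. A call with a gripper value outside its range is refused whole. The fingers move at their own pace and stop on an object; FORCE is the grip in N (left out, the last holds). Time passes only in rows, so rows that do not move let the fingers close, or fill a call up. It gives the time, the measured TCP pose, the force and the opening at its end, in the units of the state.
- r.sense(): the state, without advancing time (a new reading comes with each control period).
- cams.grab_frame(name): name is "side" or "top"; returns the picture (384x512x3 uint8, blue, green, red); there is no depth.
- cams.camera_info(name): a dict with "intrinsics" (3x3 intrinsics, pixels), "view" (4x4, takes a point from world to camera coordinates). Camera axes: x right, y up, looking along -z (the intrinsics and any distortion apply to the point x, -y, -z); pixel columns grow to the right and rows downward; lengths in mm; the calibration is good to about 2 mm. A picture is of the moment at which its call begins. camera_info takes no time and is no camera call.
- order.sign_off(): hands the job in, once; it reports no verdict.
The state is a dict: "clock": time; "qpos": joint angles; "qvel": joint speeds; "joint_efforts": joint torques, N m; "eef_pos": TCP position; "tcp_rot": TCP orientation; "contact_force": force on the tool from outside, world axes, zero at the start; "wrist_torque": the same for the moment, N m; "opening": opening from 0.0 (shut) to 1.0 (fully open).
Only numpy, scipy, OpenCV 4.12 (cv2) and the standard library are available. Lean on these libraries where they do the work, as an engineer would, in place of code of your own. Each camera call takes 0.05 s, during which the arm holds its last target.

## Working session

There is one attempt and no reset: what is moved stays moved. The work goes in short steps, Python scripts to look and compute and a shell command to move; the robot and the scene stay as the last step left them, time stands still between calls to the robot, and variables do not carry over. Pictures are saved under pics/ and viewed, and the job is handed in when it is done.

```bash
mkdir -p pics; python3 - <<'E'
from rig import r,cams,order
import cv2
s=r.sense();print(s, r.nose_length)
for n in("side","top"):
    cv2.imwrite(f"pics/{n}0.png",cams.grab_frame(n)); i=cams.camera_info(n);print(n,i)
E
```

```text
{'clock': 0.0, 'qpos': array([-1.33039929e+00,  3.53625920e-01,  1.63410929e+00, -1.75914585e-05,
        1.15519171e+00, -2.39319303e-03]), 'qvel': array([-2.18465144e-05,  1.59549132e-03,  9.18587963e-05,  1.02260181e-03,
        7.65118346e-04, -8.21620853e-04]), 'joint_efforts': array([-2.36401385e-03, -6.05256128e+01, -3.42070198e+01, -3.21781836e-04,
        9.33489151e-03,  1.69510008e-05]), 'eef_pos': array([ 150.13907794, -606.1933515 ,  205.58620901]), 'tcp_rot': array([-1.57080922e+00,  1.33430560e-03, -1.32799899e+00]), 'contact_force': array([-0.20557786, -0.26025714,  0.30432169]), 'wrist_torque': array([-0.02040071,  0.04439148, -0.02576237]), 'opening': 0.9989117216851473} 11.0
side {'intrinsics': array([[356.15641538,   0.        , 260.5159135 ],
       [  0.        , 356.15641538, 182.81846989],
       [  0.        ,   0.        ,   1.        ]]), 'view': array([[-8.23600215e-01, -5.66995033e-01,  1.41180241e-02,
         4.95956235e+02],
       [ 3.44676199e-01, -4.80588042e-01,  8.06370543e-01,
        -2.63750690e+02],
       [-4.50423139e-01,  6.68993099e-01,  5.91242107e-01,
        -8.20350523e+02],
       [ 0.00000000e+00,  0.00000000e+00,  0.00000000e+00,
         1.00000000e+00]])}
top {'intrinsics': array([[442.22132026,   0.        , 253.99398361],
       [  0.        , 442.22132026, 182.79614069],
       [  0.        ,   0.        ,   1.        ]]), 'view': array([[ 2.54796427e-02, -9.99675282e-01,  3.43926778e-04,
         2.88128511e+01],
       [ 9.92806338e-01,  2.53448263e-02,  1.17018013e-01,
        -5.51258412e+02],
       [-1.16988732e-01, -2.64012448e-03,  9.93129733e-01,
        -1.20821654e+03],
       [ 0.00000000e+00,  0.00000000e+00,  0.00000000e+00,
         1.00000000e+00]])}
```

View pics/side0.png

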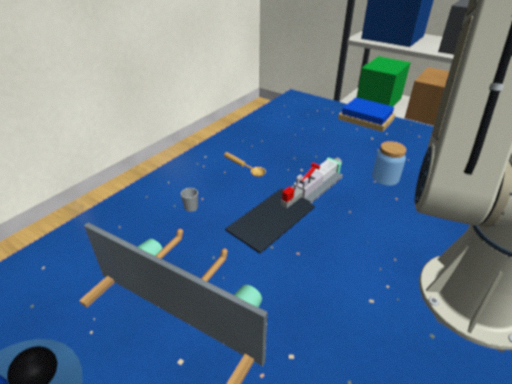

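View pics/top0.png

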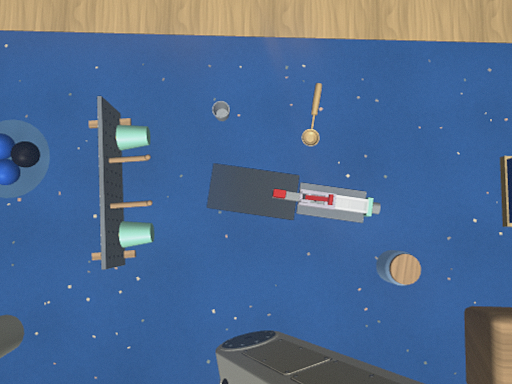

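```bash
cat > h.py <<'E'
from rig import r,cams,order
import cv2, numpy as np
from scipy.spatial.transform import Rotation as R
def cam(n):
    i=cams.camera_info(n); return i["intrinsics"],i["view"]
def ray(n,u,v):
    K,V=cam(n); Rm,t=V[:3,:3],V[:3,3]
    d=np.linalg.inv(K)@[u,v,1]; d=d*[1,-1,-1]
    return -Rm.T@t, Rm.T@d
def onz(n,u,v,z):
    o,d=ray(n,u,v); return o+d*(z-o[2])/d[2]
def proj(n,p):
    K,V=cam(n); c=V[:3,:3]@np.array(p)+V[:3,3]; c=c*[1,-1,-1]; q=K@c; return q[:2]/q[2]
def tri(a,b):
    o1,d1=ray("top",*a);o2,d2=ray("side",*b)
    s=np.linalg.lstsq(np.c_[d1,-d2],o2-o1,rcond=None)[0]
    p,q=o1+d1*s[0],o2+d2*s[1]; return (p+q)/2,np.linalg.norm(p-q)
def snap(tag,n,box=None,k=4):
    im=cams.grab_frame(n); cv2.imwrite(f"pics/{n}_{tag}_raw.png",im)
    if box:
        x,y,w,h=box; im=cv2.resize(im[y:y+h,x:x+w],None,fx=k,fy=k,interpolation=cv2.INTER_CUBIC)
        cv2.imwrite(f"pics/{n}_{tag}.png",im)
E
python3 - <<'E'
from h import *
for n,b in(("top",(200,150,190,90)),("side",(220,140,130,115)),("top",(85,90,80,185)),("side",(75,215,200,150))):
    im=cv2.imread(f"pics/{n}0.png");x,y,w,h=b
    k=4 if w>100 else 3
    cv2.imwrite(f"pics/c_{n}_{x}.png",cv2.resize(im[y:y+h,x:x+w],None,fx=k,fy=k,interpolation=cv2.INTER_CUBIC))
t=cv2.imread("pics/top0.png");s=cv2.imread("pics/side0.png")
for n,im in(("top",t),("side",s)):
    b,g,rr=[im[...,i].astype(int) for i in range(3)]
    m=((rr>120)&(g<70)&(b<80)).astype(np.uint8)
    N,L,S,C=cv2.connectedComponentsWithStats(m)
    print(n,[(S[i].tolist(),C[i].round(1).tolist()) for i in range(1,N) if S[i][4]>6])
    m=((abs(rr-g)<25)&(b-rr<40)&(rr<90)).astype(np.uint8)
    x0,y0=(180,150) if n=="top" else (220,165)
    mm=np.zeros_like(m); mm[y0:y0+100,x0:x0+135]=m[y0:y0+100,x0:x0+135]
    N,L,S,C=cv2.connectedComponentsWithStats(mm)
    i=1+np.argmax(S[1:,4]); cs,_=cv2.findContours((L==i).astype(np.uint8),0,1)
    c=max(cs,key=cv2.contourArea); a=cv2.approxPolyDP(c,3,True)[:,0]
    print(S[i],a.tolist(),[onz(n,*p,10).round(1)[:2].tolist() for p in a])
E
```

```text
top [([273, 189, 13, 9, 72], [278.5, 193.1]), ([305, 195, 28, 10, 114], [320.7, 198.4])]
[ 207  164   92   56 3655] [[214, 164], [208, 207], [293, 219], [295, 201], [271, 196], [273, 188], [296, 191], [298, 175]] [[604.4, 159.1], [480.5, 171.6], [452.7, -70.0], [503.9, -74.9], [516.4, -6.4], [539.4, -11.7], [532.5, -77.4], [578.7, -82.4]]
side [([305, 163, 14, 15, 62], [311.6, 169.5]), ([283, 187, 11, 15, 98], [288.8, 192.9])]
[ 226  189   88   63 2506] [[313, 206], [301, 197], [287, 207], [281, 199], [281, 189], [226, 229], [261, 251]] [[455.2, -61.9], [505.5, -78.8], [515.9, -12.9], [550.4, -34.7], [577.1, -77.5], [604.0, 164.6], [479.8, 175.8]]
```

View pics/c_top_200.png

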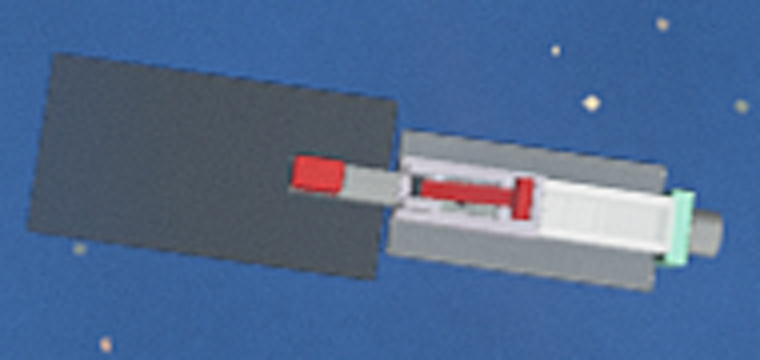

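View pics/c_side_220.png

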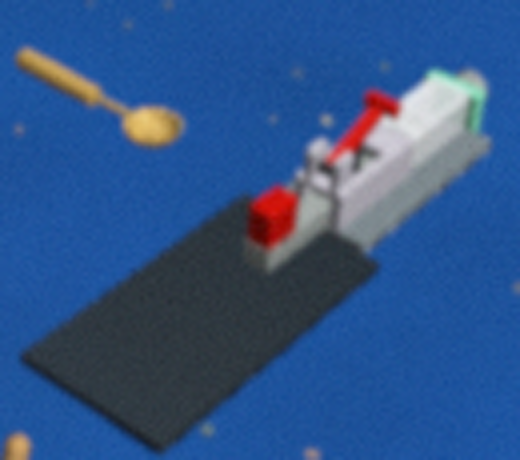

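View pics/c_top_85.png

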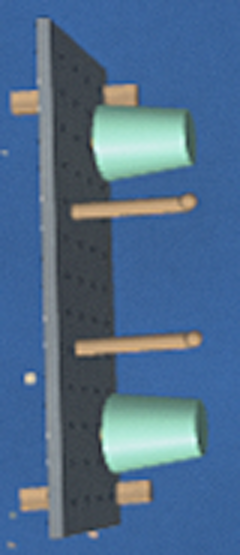

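View pics/c_side_75.png

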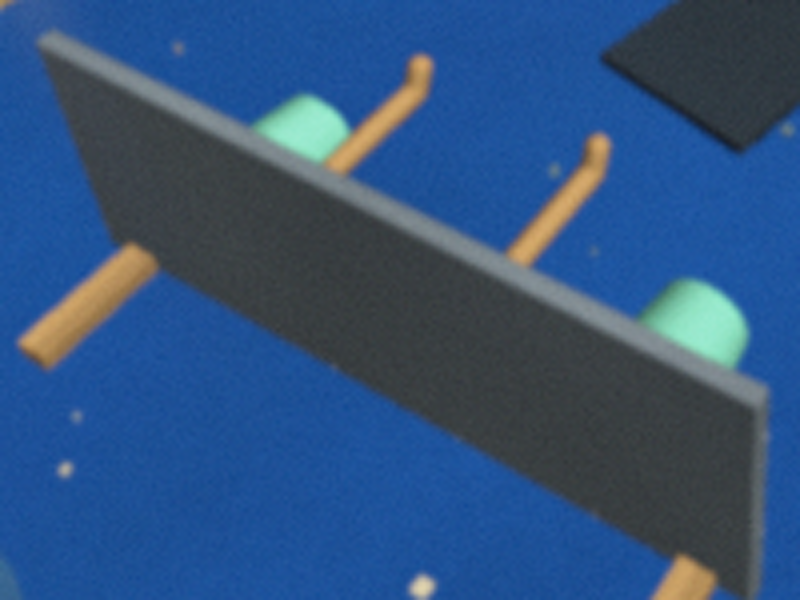

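```bash
python3 - <<'E'
from h import *
print("tips",tri((147.5,157.3),(180,230.3)),tri((149.2,203),(224.7,250.6)))
# peg roots at the panel (z~113 axis; top view), panel top corners
print("roots z120 top",onz("top",85+76/3,90+211/3,120),onz("top",85+79/3,90+347/3,120))
# panel top rear corners top view left edge; z=165
print("panel top",[onz("top",85+u/3,90+v/3,165).round(1) for u,v in((37,18),(50,18),(49,537),(62,537))])
print("panel top side",[onz("side",75+u/4,215+v/4,165).round(1) for u,v in((40,42),(58,31),(768,386),(752,408))])
# bar grip top face z=12+52=64; catch
im=cv2.imread("pics/top0.png");b,g,rr=[im[...,i].astype(int) for i in range(3)]
print("grip top", [onz("top",200+u/4,150+v/4,64).round(1) for u,v in((294,157),(344,160),(342,191),(292,190))])
print("catch", tri((200+522/4,150+199/4),(220+381/4,140+103/4)))
print("roll ends",[onz("top",200+522/4,150+v/4,83).round(1) for v in(178,219)])
print("press face", [onz("top",200+u/4,150+v/4,0).round(1) for u,v in((403,131),(388,252),(667,166),(652,290))])
E
```

```text
tips (array([599.7779381 , 322.06992829, 130.35311086]), np.float64(3.206951905502854)) (array([480.71509143, 311.16985732, 129.27074993]), np.float64(2.1965344493920336))
roots z120 top [589.67763059 420.5743627  120.        ] [470.97388933 410.43679045 120.        ]
panel top [array([748.3, 449.5, 165. ]), array([748.6, 438.4, 165. ]), array([312.9, 410.5, 165. ]), array([313.1, 399.9, 165. ])]
panel top side [array([746.5, 452.1, 165. ]), array([746.3, 441.4, 165. ]), array([315.1, 402. , 165. ]), array([314.8, 414.3, 165. ])]
grip top [array([530.2, -10.9,  64. ]), array([529.1, -45. ,  64. ]), array([507.8, -44. ,  64. ]), array([507.6, -10. ,  64. ])]
catch (array([ 506.10272544, -163.10397963,   79.22754604]), np.float64(4.0957752504201155))
roll ends [array([ 518. , -163.2,   83. ]), array([ 490.5, -163.3,   83. ])]
press face [array([557.7, -91.6,   0. ]), array([470.5, -82.1,   0. ]), array([ 537.3, -281.5,    0. ]), array([ 448.2, -270.4,    0. ])]
```

```bash
cat >> h.py <<'E'
PY=np.deg2rad(-6.0); PO=np.array([515,-83.])   # press yaw, origin
ex=np.array([np.cos(PY),np.sin(PY)]); ey=np.array([-np.sin(PY),np.cos(PY)])
def press(x,y,z): return np.array([*(PO+x*ex+y*ey),z])
def go(p,yaw_deg):
    s=r.sense(); Rc=R.from_euler("xyz",s["tcp_rot"]); Rt=R.from_euler("xyz",[-90,0,yaw_deg],degrees=True)
    d=np.array(p)-s["eef_pos"]
    print("t %.2f pos %s yaw %.1f F %s open %.3f"%(s["clock"],s["eef_pos"].round(1),np.rad2deg(s["tcp_rot"][2]),s["contact_force"].round(1),s["opening"]))
    print(" turn deg",np.rad2deg((Rc.inv()*Rt).as_rotvec()).round(1)," shift cm, now",(Rc.inv().apply(d)/10).round(2)," in target axes",(Rt.inv().apply(d)/10).round(2))
E
python3 - <<'E'
from h import *
print(press(0,-80,80),press(0,57.5,47), onz("top",405,268,120))
go(press(0,-80,200),-6)
E
python3 -m crank '[[0,-7,0,0,0,0,1],[0,-7,0,0,0,0,1],[0,-7,0,0,0,0,1],[0,-7,0,0,0,0,1],[0,-7,0,0,0,0,1],[0,-7,0,0,0,0,1],[0,-7,0,0,0,0,1],[0,-7,0,0,0,0,1],[0,-7,0,0,0,0,1],[0,-7,0,0,0,0,1]]' 40
python3 -c "
from h import *
go(press(0,-80,200),-6)"
```

```text
[ 506.63772294 -162.56175163   80.        ] [521.01038664 -25.81499102  47.        ] [ 331.29087654 -347.6152643   120.        ]
t 0.10 pos [ 150.1 -606.2  205.6] yaw -76.1 F [-0.1 -0.3  0.3] open 1.001
 turn deg [ -0.  -70.1  -0.1]  shift cm, now [-34.49   0.61  45.27]  in target axes [30.82  0.56 47.85]
clock: 0.93
eef_pos: [149.4, -603.1, 201.0]
tcp_rot: [-1.561, 0.003, -0.079]
contact_force: [0.1, -0.1, 0.8]
opening: 0.999
t 0.93 pos [ 149.4 -603.1  201. ] yaw -4.6 F [ 0.1 -0.1  0.8] open 0.999
 turn deg [-0.5  1.4 -0.2]  shift cm, now [32.12  0.44 46.75]  in target axes [30.93  0.1  47.54]
```

```bash
python3 -m crank '[[-0.5,1.4,-0.2,2.2,0,3.2,0.2],[0,0,0,2.2,0,3.3,0.2],[0,0,0,2.2,0,3.3,0.2],[0,0,0,2.2,0,3.3,0.2],[0,0,0,2.2,0,3.3,0.2],[0,0,0,2.2,0,3.3,0.2],[0,0,0,2.2,0,3.3,0.2],[0,0,0,2.2,0,3.3,0.2],[0,0,0,2.2,0,3.3,0.2],[0,0,0,2.2,0,3.3,0.2]]'
python3 -c "
from h import *
go(press(0,-80,140),-6)"
```

```text
clock: 1.77
eef_pos: [401.3, -286.8, 197.5]
tcp_rot: [-1.57, 0.003, -0.101]
contact_force: [0.7, 0.3, -0.0]
opening: 0.599
t 1.77 pos [ 401.3 -286.8  197.5] yaw -5.8 F [ 0.7  0.3 -0. ] open 0.599
 turn deg [-0.   0.2 -0.1]  shift cm, now [ 9.24  5.74 13.42]  in target axes [ 9.18  5.75 13.46]
```

```bash
python3 -m crank '[[0,0.2,0,1.8,0,2.6,0.2],[0,0,0,1.8,0.3,2.6,0.2],[0,0,0,1.8,0.8,2.6,0.2],[0,0,0,1.8,1.2,2.6,0.2],[0,0,0,1.4,1.5,2,0.2],[0,0,0,0.6,1.5,1,0.2],[0,0,0,0,0.4,0,0.2],[0,0,0,0,0,0,0.2],[0,0,0,0,0,0,0.2],[0,0,0,0,0,0,0.2]]'
python3 -c "
from h import *
go(press(0,-80,77),-6)
snap('a','top',(220,130,160,120));snap('a','side',(240,90,130,110))"
```

```text
clock: 2.6
eef_pos: [513.7, -149.3, 138.3]
tcp_rot: [-1.569, 0.002, -0.096]
contact_force: [-0.1, -0.6, 0.1]
opening: 0.602
t 2.60 pos [ 513.7 -149.3  138.3] yaw -5.5 F [-0.1 -0.6  0.1] open 0.602
 turn deg [-0.1  0.5 -0.1]  shift cm, now [-0.56  6.13 -1.4 ]  in target axes [-0.56  6.13 -1.4 ]
```

View pics/top_a.png

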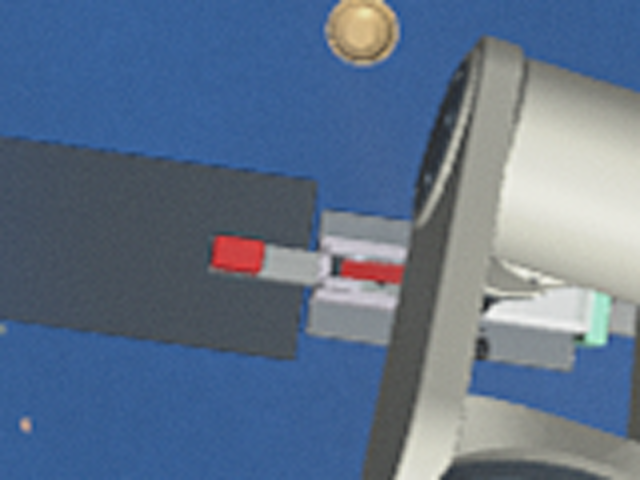

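View pics/side_a.png

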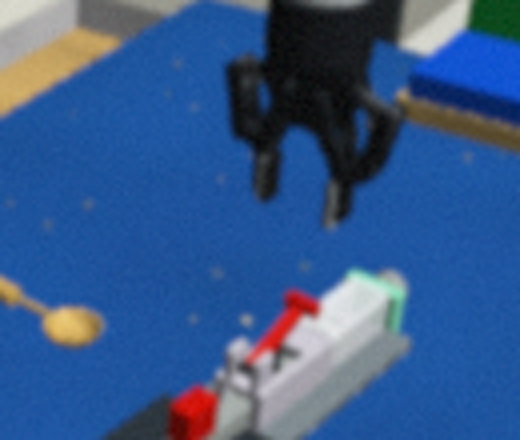

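```bash
python3 -m crank '[[0,0.5,0,-0.6,0,-1.4,0.2],[0,0,0,0,1.2,0,0.2],[0,0,0,0,1.5,0,0.2],[0,0,0,0,1.5,0,0.2],[0,0,0,0,1.2,0,0.2],[0,0,0,0,0.5,0,0.2],[0,0,0,0,0,0,0.2],[0,0,0,0,0,0,0.2],[0,0,0,0,0,0,0.2],[0,0,0,0,0,0,0.2]]'
python3 -c "
from h import *
go(press(0,-80,77),-6)
snap('b','side',(240,110,130,110))"
```

```text
clock: 3.53
eef_pos: [508.4, -171.3, 85.9]
tcp_rot: [-1.573, -0.012, -0.116]
contact_force: [0.2, -0.2, -0.3]
opening: 0.603
t 3.53 pos [ 508.4 -171.3   85.9] yaw -6.6 F [ 0.2 -0.2 -0.3] open 0.603
 turn deg [ 0.1 -0.6  0.7]  shift cm, now [-0.28  0.88  0.85]  in target axes [-0.26  0.89  0.85]
```

View pics/side_b.png

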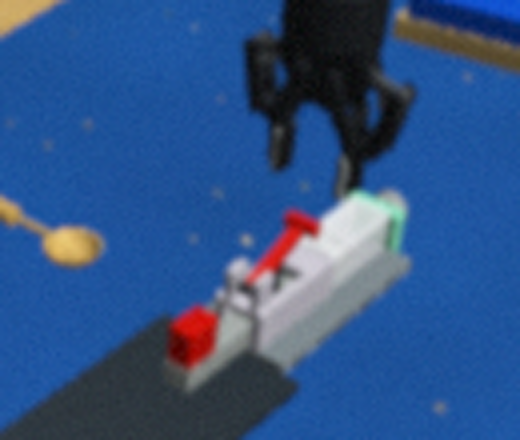

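```bash
python3 -m crank '[[0,-0.6,0.7,-0.1,0,0.3,0.2],[0,0,0,-0.1,0,0.3,0.2],[0,0,0,-0.1,0,0.2,0.2],[0,0,0,0,0,0,0.2],[0,0,0,0,0,0,0.2],[0,0,0,0,0,0,0.2],[0,0,0,0,0,0,0.2],[0,0,0,0,0,0,0.2],[0,0,0,0,0,0,0.2],[0,0,0,0,0,0,0.2]]'
python3 -c "
from h import *
go(press(0,-80,77),-6)"
```

```text
clock: 4.42
eef_pos: [507.2, -161.9, 87.4]
tcp_rot: [-1.574, -0.001, -0.103]
contact_force: [-0.0, 0.4, -0.2]
opening: 0.6
t 4.42 pos [ 507.2 -161.9   87.4] yaw -5.9 F [-0.   0.4 -0.2] open 0.600
 turn deg [0.2 0.1 0. ]  shift cm, now [-0.05  1.04 -0.07]  in target axes [-0.05  1.04 -0.07]
```

Aligned over the roll. Descend 10 mm and close gently (20 N).

```bash
python3 -m crank '[[0,0,0,0,0.4,0,0.2],[0,0,0,0,0.4,0,0.2],[0,0,0,0,0.2,0,0.2],[0,0,0,0,0,0,0],[0,0,0,0,0,0,-0.3],[0,0,0,0,0,0,-0.6],[0,0,0,0,0,0,-0.6],[0,0,0,0,0,0,-0.6],[0,0,0,0,0,0,-0.6],[0,0,0,0,0,0,-0.6]]' 25
python3 -c "
from h import *
go(press(0,-80,77),-6)
snap('c','side',(240,110,130,110))"
```

```text
clock: 5.25
eef_pos: [507.0, -162.1, 76.0]
tcp_rot: [-1.574, -0.0, -0.103]
contact_force: [-0.0, -0.2, 0.0]
opening: 0.203
t 5.25 pos [ 507.  -162.1   76. ] yaw -5.9 F [-0.  -0.2  0. ] open 0.203
 turn deg [0.2 0.1 0. ]  shift cm, now [-0.03 -0.1  -0.05]  in target axes [-0.03 -0.1  -0.05]
```

View pics/side_c.png

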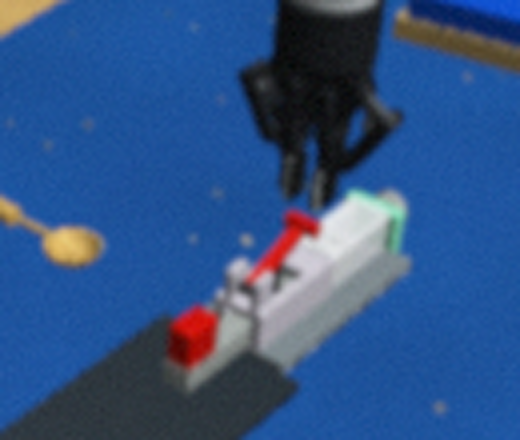

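```bash
python3 -c "
from h import *
for p in ([507,-162,76],[507,-162,65],[507,-162,84],[507,-162,95]): 
  q=proj('side',p); print(p,q,(q-[240,110])*4)
snap('d','top',(220,130,160,120))
"
```

```text
[507, -162, 76] [315.37835796 166.76181616] [301.51343184 227.04726466]
[507, -162, 65] [315.00995568 169.6791977 ] [300.03982273 238.71679081]
[507, -162, 84] [315.64900472 164.61856157] [302.5960189  218.47424626]
[507, -162, 95] [316.02494126 161.64151617] [304.09976503 206.56606468]
```

View pics/top_d.png

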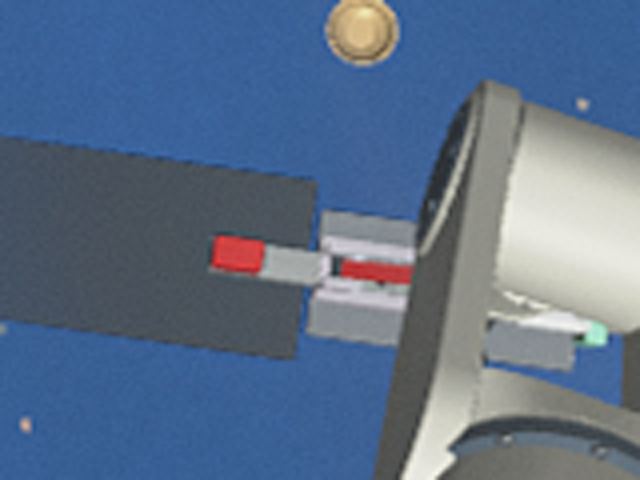

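```bash
python3 -c "
from h import *
q=proj('side',[513.7,-149.3,138.3]);print((q-[240,90])*4, (proj('side',[513.7,-149.3,127.3])-[240,90])*4)
q=proj('side',[508.4,-171.3,85.9]);print((q-[240,110])*4, (proj('side',[508.4,-171.3,75])-[240,110])*4)
print(r.nose_length)
# start pic
print(proj('side',[150,-606,206]),proj('top',[150,-606,206]),proj('side',[307.2,-262,79]))
E=onz('side',240+304/4,110+201/4,65);print(E)
"
```

```text
[294.42717494 242.66303207] [292.93845377 255.18033501]
[306.76820022 210.55048731] [305.27896629 222.19917752]
11.0
[479.07597555 108.2449483 ] [530.93367984 353.50777636] [389.12214974 172.41793219]
[ 529.94490579 -213.03364529   65.        ]
```

```bash
python3 -c "
import cv2
a=cv2.imread('pics/side_a_raw.png')[100:150,285:345];b=cv2.imread('pics/side_c_raw.png')[125:185,285:345]
a=cv2.copyMakeBorder(a,0,10,0,0,0)
cv2.imwrite('pics/z1.png',cv2.resize(cv2.hconcat([a,b]),None,fx=6.5,fy=6.5,interpolation=cv2.INTER_NEAREST))"
```

```text
(no output)
```

View pics/z1.png

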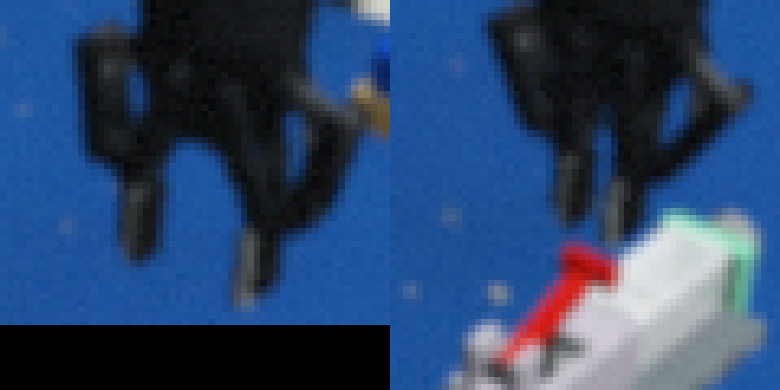

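```bash
python3 -c "
from h import *
for n in('side','top'):
  K,V=cam(n);print(n,(-V[:3,:3].T@V[:3,3]).round(0), (V[:3,:3]@[507,-162,66]+V[:3,3]).round(0))
a=cv2.imread('pics/side_c_raw.png');b=cv2.imread('pics/top_d_raw.png')
cv2.imwrite('pics/z2.png',cv2.resize(a[0:260,200:],None,fx=2.3,fy=2.3));
cv2.imwrite('pics/z3.png',cv2.resize(b[90:,200:],None,fx=2,fy=2))
"
```

```text
side [130. 703. 691.] [  171.    42. -1118.]
top [ 405.   40. 1264.] [  204.   -44. -1202.]
```

View pics/z2.png

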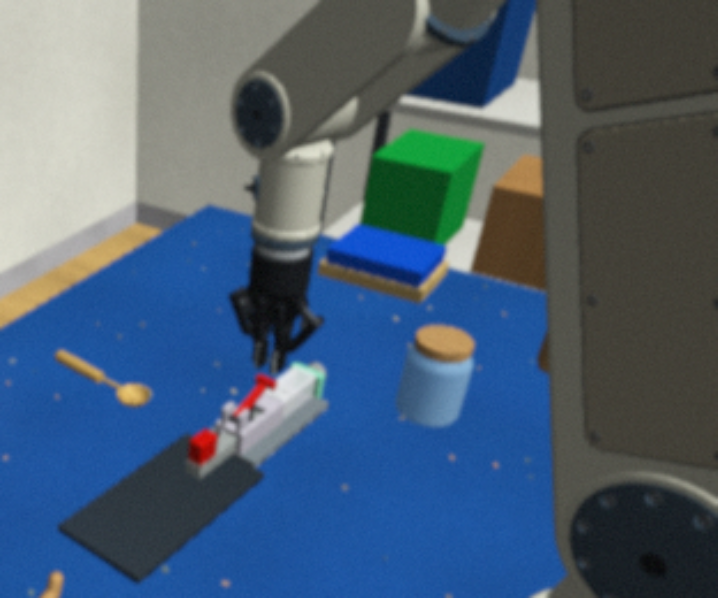

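View pics/z3.png

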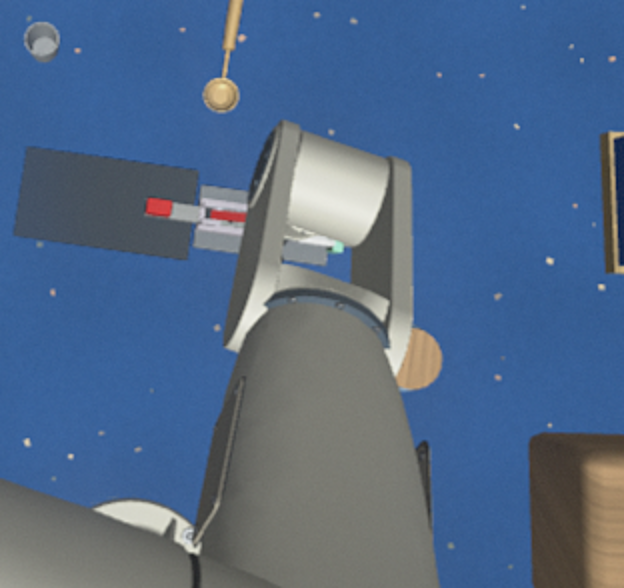

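```bash
python3 -c "
from h import *
for z in (76,200,300,400,450): print(z,proj('top',[507,-162,z]).round(1),proj('side',[507,-162,z]).round(1), 'alt',proj('top',[530,-213,z]).round(1),proj('side',[530,-213,z]).round(1))
"
```

```text
76 [329.6 198.8] [315.4 166.8] alt [348.5 190.8] [316.3 157.4]
200 [338.3 194.6] [319.9 131.3] alt [359.4 185.7] [320.7 122.8]
300 [347.  190.5] [323.9  98.9] alt [370.2 180.7] [324.7  91.3]
400 [357.6 185.4] [328.6  62.3] alt [383.4 174.5] [329.1  55.9]
450 [363.9 182.4] [331.1  42.2] alt [391.3 170.9] [331.5  36.6]
```

```bash
python3 -m crank '[[0,0,0,0,-2,0,-0.6],[0,0,0,0,-2.5,0,-0.6],[0,0,0,0,-2.5,0,-0.6],[6,0,0,0,0,0,-0.6],[7,0,0,0,0,0,-0.6],[7,0,0,0,0,0,-0.6],[7,0,0,0,0,0,-0.6],[7,0,0,0,0,0,-0.6],[6,0,0,0,0,0,-0.6],[0,0,0,0,0,0,-0.6]]' 25
python3 -c "
from h import *
s=r.sense();print(s['eef_pos'],s['tcp_rot'],s['qpos'].round(3))
Rm=R.from_euler('xyz',s['tcp_rot'])
for k in(0,11,-62):
  p=s['eef_pos']+Rm.apply([0,k,0]);print(k,p.round(1),proj('top',p).round(1),proj('side',p).round(1))
snap('e','top',(250,130,160,120));snap('e','side',(240,60,160,120))"
```

```text
clock: 6.18
eef_pos: [511.8, -161.3, 154.6]
tcp_rot: [-0.851, -0.019, -0.097]
contact_force: [-1.6, -0.5, 0.2]
opening: 0.199
[ 511.75395739 -161.33597688  154.63855162] [-0.85134035 -0.01853195 -0.09743094] [-0.696  0.518  1.734  0.598  1.376 -0.873]
0 [ 511.8 -161.3  154.6] [334.6 194.4] [316.6 144.5]
11 [ 512.6 -154.1  146.4] [331.2 194.3] [315.  147.8]
-62 [ 506.9 -201.9  201.3] [355. 195.] [326.  125.9]
```

View pics/top_e.png

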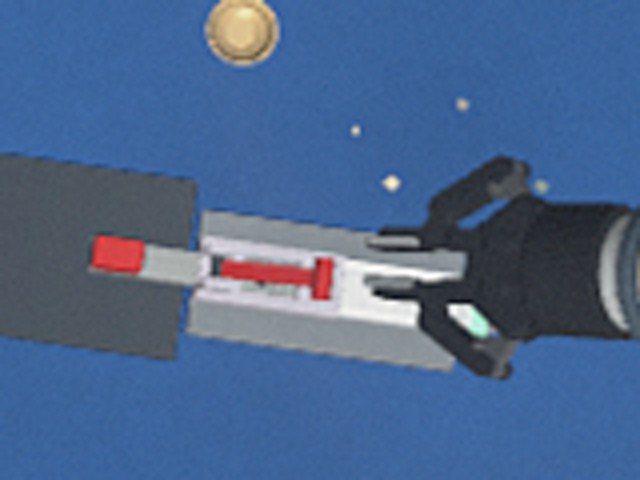

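View pics/side_e.png

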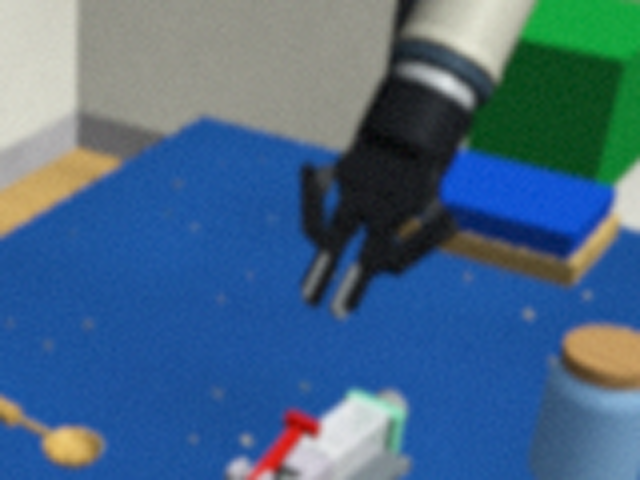

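```bash
python3 -c "
from h import *
s=r.sense()
p,e=tri((342,195.9),(321.7,136.4));print(p,e)
p1,e1=tri((341.8,190),(318,134.5));p2,e2=tri((342.3,201.8),(325.5,138.3));print(p1,p2,e1,e2)
Rm=R.from_euler('xyz',s['tcp_rot']);print('off tool',Rm.inv().apply(p-s['eef_pos']), p-s['eef_pos'])
b,eb=tri((250+395/4,130+213/4+1),(0,0)) if 0 else (0,0)
"
```

```text
[ 505.64666153 -175.52113794  177.82151086] 1.2522500455644907
[ 519.05714997 -174.89690474  180.33465545] [ 492.18278574 -176.42540114  175.27006732] 3.2807699474484218 0.6820168522657808
off tool [ -4.61675208 -27.11072706   2.59715257] [ -6.52336529 -15.18598     22.13329707]
```

```bash
python3 -c "
from h import *
go(press(0,-80,90),-6)"
python3 -m crank '[[-7,0,0,0,0,0,0.1],[-7,0,0,0,0,0,0.1],[-7,0,0,0,0,0,0.1],[-7,0,0,0,0,0,0.1],[-7,0,0,0,0,0,0.1],[-6,0,0,0,0,0,0.1],[0,0,0,0,0,0,0.1],[0,0,0,0,0,0,0.1],[0,0,0,0,0,0,0.1],[0,0,0,0,0,0,0.1]]' 25
python3 -c "
from h import *
go(press(0,-80,90),-6)"
```

```text
t 6.28 pos [ 512.2 -160.3  155.7] yaw -5.5 F [0.4 0.4 0.5] open 0.199
 turn deg [-40.8   0.9   0.9]  shift cm, now [-0.65  4.79 -4.49]  in target axes [-0.53  6.57 -0.28]
clock: 7.12
eef_pos: [519.6, -155.0, 166.7]
tcp_rot: [-1.603, -0.053, -0.084]
contact_force: [0.2, 0.3, 0.0]
opening: 0.554
t 7.12 pos [ 519.6 -155.   166.7] yaw -4.8 F [0.2 0.3 0. ] open 0.554
 turn deg [1.8 1.2 3. ]  shift cm, now [-1.63  7.62 -0.61]  in target axes [-1.21  7.67 -0.89]
```

```bash
python3 -m crank '[[0.9,0.6,1.5,-0.3,1,-0.2,0.1],[0.9,0.6,1.5,-0.3,1.5,-0.2,0.1],[0,0,0,-0.3,1.5,-0.2,0.1],[0,0,0,-0.2,1.5,-0.2,0.1],[0,0,0,-0.1,1.2,-0.1,0.1],[0,0,0,0,0.7,0,0.1],[0,0,0,0,0.3,0,0.1],[0,0,0,0,0,0,0.1],[0,0,0,0,0,0,0.1],[0,0,0,0,0,0,0.1]]' 25
python3 -c "
from h import *
go(press(0,-80,40),-6);snap('f','side',(270,110,90,80),6)"
```

```text
clock: 7.95
eef_pos: [504.3, -172.3, 80.6]
tcp_rot: [-1.556, 0.014, -0.126]
contact_force: [0.5, 0.7, -0.5]
opening: 0.552
t 7.95 pos [ 504.3 -172.3   80.6] yaw -7.2 F [ 0.5  0.7 -0.5] open 0.552
 turn deg [-0.9 -1.2 -0.8]  shift cm, now [0.16 4.07 0.94]  in target axes [0.13 4.06 1.  ]
```

View pics/side_f.png

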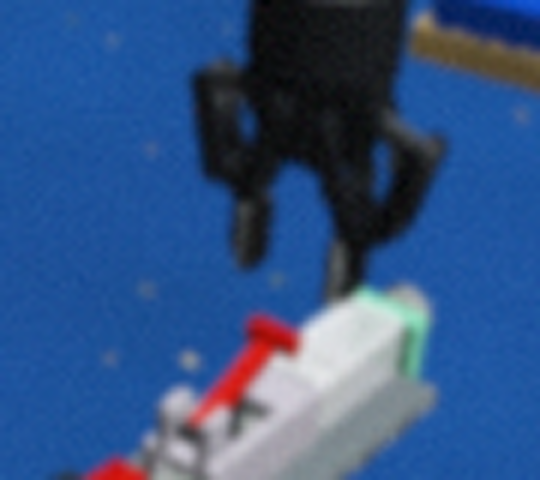

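```bash
python3 -m crank '[[-0.9,-1.2,-0.8,0,0,0.3,0.1],[0,0,0,0.1,0,0.3,0.1],[0,0,0,0,0.3,0.2,0.1],[0,0,0,0,0.5,0.1,0.1],[0,0,0,0,0.5,0,0.1],[0,0,0,0,0.3,0,0.1],[0,0,0,0,0,0,0.1],[0,0,0,0,0,0,0.1],[0,0,0,0,0,0,0.1],[0,0,0,0,0,0,0.1]]' 25
python3 -c "
from h import *
go(press(0,-80,40),-6);snap('g','side',(270,110,90,80),6)
p=r.sense()['eef_pos']+[0,0,27];print((proj('side',p)-[270,110])*6)"
```

```text
clock: 8.83
eef_pos: [508.4, -161.8, 65.1]
tcp_rot: [-1.574, -0.006, -0.1]
contact_force: [0.1, -0.2, -0.6]
opening: 0.548
t 8.83 pos [ 508.4 -161.8   65.1] yaw -5.7 F [ 0.1 -0.2 -0.6] open 0.548
 turn deg [0.2 0.3 0.4]  shift cm, now [-0.18  2.51 -0.09]  in target axes [-0.16  2.51 -0.1 ]
[272.9850278  313.80434313]
```

View pics/side_g.png

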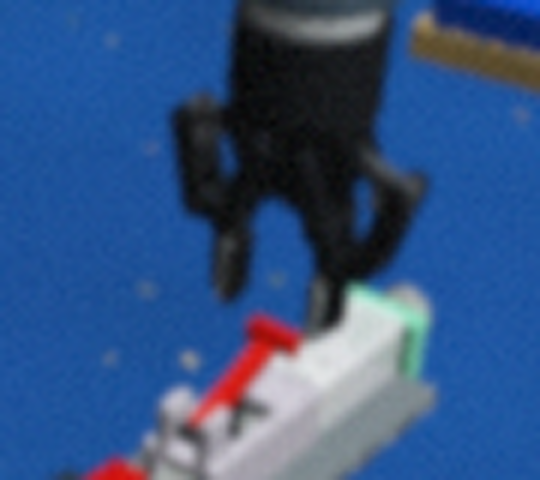

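```bash
python3 -m crank '[[0,0,0,-0.1,0.4,0,0.1],[0,0,0,0,0.6,0,0.1],[0,0,0,0,0.6,0,0.1],[0,0,0,0,0.5,0,0.1],[0,0,0,0,0.1,0,0.1],[0,0,0,0,0,0,0.1],[0,0,0,0,0,0,0.1],[0,0,0,0,0,0,-0.7],[0,0,0,0,0,0,-0.7],[0,0,0,0,0,0,-0.7]]' 25
python3 -c "
from h import *
go(press(0,-80,40),-6);snap('h','side',(270,110,90,80),6)"
```

```text
clock: 9.72
eef_pos: [507.4, -162.0, 40.6]
tcp_rot: [-1.574, -0.006, -0.101]
contact_force: [0.7, 0.8, -1.3]
opening: 0.322
t 9.72 pos [ 507.4 -162.    40.6] yaw -5.8 F [ 0.7  0.8 -1.3] open 0.322
 turn deg [0.2 0.2 0.3]  shift cm, now [-0.07  0.06 -0.06]  in target axes [-0.07  0.06 -0.06]
```

View pics/side_h.png

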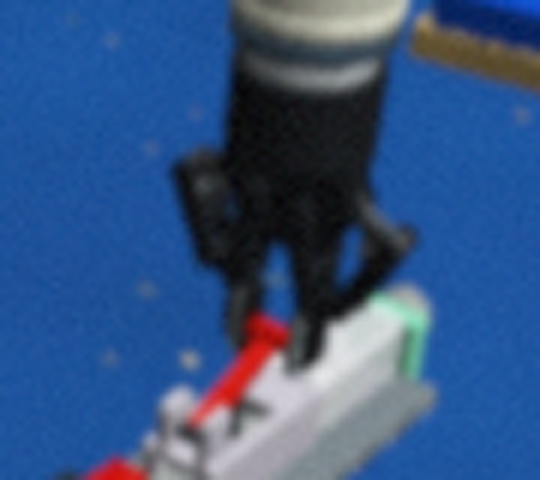

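```bash
python3 -m crank '[[0,0,0,0,-0.6,0.25,-0.8],[0,0,0,0,-0.55,0.3,-0.8],[0,0,0,0,-0.55,0.35,-0.8],[0,0,0,0,-0.5,0.4,-0.8],[0,0,0,0,-0.45,0.45,-0.8],[0,0,0,0,-0.4,0.5,-0.8],[0,0,0,0,-0.4,0.55,-0.8],[0,0,0,0,-0.35,0.55,-0.8],[0,0,0,0,-0.2,0.3,-0.8],[0,0,0,0,0,0,-0.8]]' 30
python3 -c "
from h import *
go(press(0,-45,81),-6);snap('i','side',(270,110,90,80),6)"
```

```text
clock: 10.6
eef_pos: [512.1, -121.0, 84.5]
tcp_rot: [-1.574, -0.009, -0.1]
contact_force: [3.1, -1.4, -6.0]
opening: 0.315
t 10.60 pos [ 512.1 -121.    84.5] yaw -5.7 F [ 3.1 -1.4 -6. ] open 0.315
 turn deg [0.2 0.3 0.5]  shift cm, now [-0.11  0.35 -0.69]  in target axes [-0.1   0.35 -0.69]
```

View pics/side_i.png

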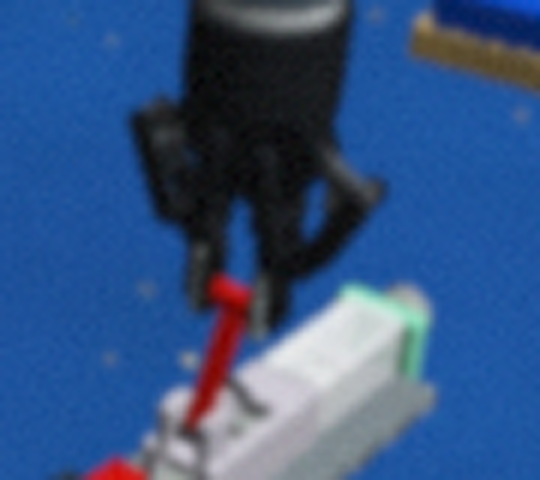

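```bash
python3 -m crank '[[0,0,0,0,0,0,0],[0,0,0,0,0,0,0.2],[0,0,0,0,0,0,0.2],[0,0,0,0,-0.6,0,0.2],[0,0,0,0,-1.2,0,0.2],[0,0,0,0,-1.2,0,0.2],[0,0,0,0,-0.5,1,0.2],[0,0,0,0,0,2,0.2],[0,0,0,0,0,2.5,0.2],[0,0,0,0,0,2,0.2]]' 30
python3 -c "
from h import *
go(press(0,57.5,60),-6);snap('j','side',(240,100,120,110),5);snap('j','top',(250,150,140,90),5)"
```

```text
clock: 11.48
eef_pos: [518.8, -47.3, 123.8]
tcp_rot: [-1.574, -0.008, -0.108]
contact_force: [0.6, 0.1, 0.1]
opening: 0.603
t 11.48 pos [518.8 -47.3 123.8] yaw -6.2 F [0.6 0.1 0.1] open 0.603
 turn deg [ 0.2 -0.2  0.5]  shift cm, now [-0.06  6.38  2.18]  in target axes [-0.01  6.38  2.16]
```

View pics/side_j.png

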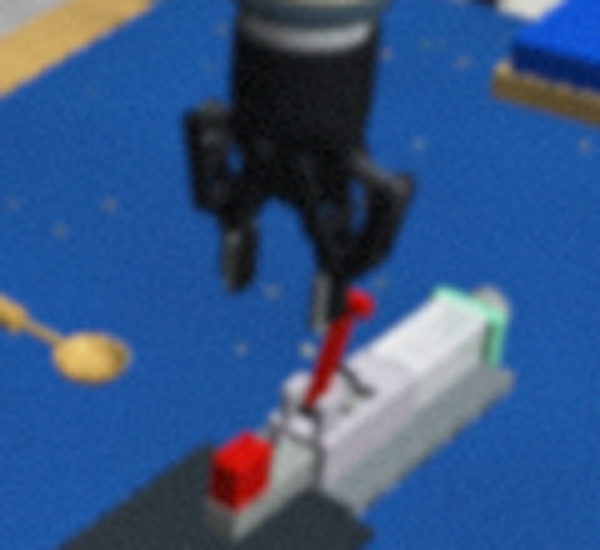

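View pics/top_j.png

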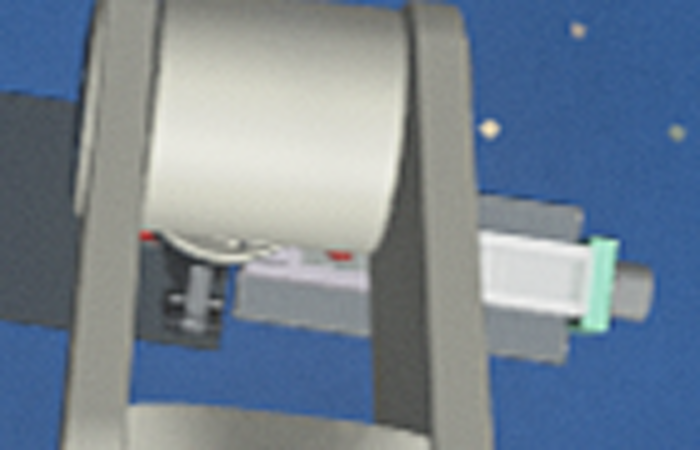

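```bash
python3 -m crank '[[0,0,0,0,0,0.5,0.2],[0,0,0,0,0,0.4,0.2],[0,0,0,0,0.6,0.2,0.2],[0,0,0,0,1.2,0,0.2],[0,0,0,0,1.5,0,0.2],[0,0,0,0,1.5,0,0.2],[0,0,0,0,1,0,0.2],[0,0,0,0,0.4,0,0.2],[0,0,0,0,0,0,0.2],[0,0,0,0,0,0,0.2]]' 30
python3 -c "
from h import *
go(press(0,57.5,2),-6);snap('k','side',(240,100,120,110),5)"
```

```text
clock: 12.42
eef_pos: [520.4, -36.1, 57.9]
tcp_rot: [-1.575, -0.008, -0.107]
contact_force: [0.3, -0.2, 0.5]
opening: 0.599
t 12.42 pos [520.4 -36.1  57.9] yaw -6.1 F [ 0.3 -0.2  0.5] open 0.599
 turn deg [ 0.2 -0.1  0.4]  shift cm, now [-0.09  5.59  1.05]  in target axes [-0.04  5.59  1.03]
```

View pics/side_k.png

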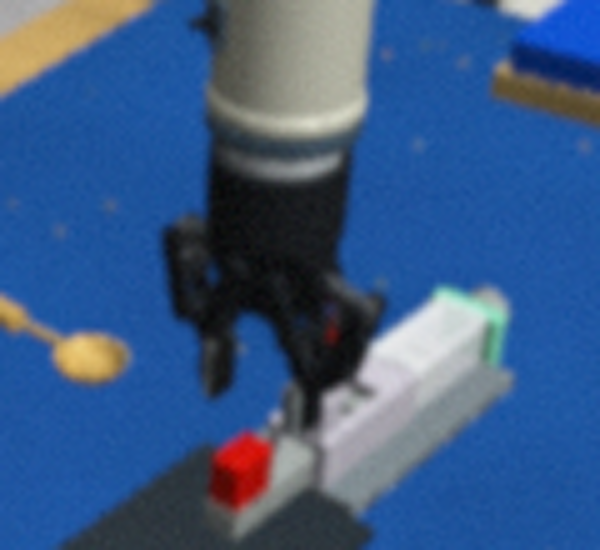

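```bash
python3 -m crank '[[0,0,0,0,0,0.3,0.2],[0,0,0,0,0,0.4,0.2],[0,0,0,0,0.5,0.3,0.2],[0,0,0,0,1.2,0,0.2],[0,0,0,0,1.3,0,0.2],[0,0,0,0,1.2,0,0.2],[0,0,0,0,0.7,0,0.2],[0,0,0,0,0.3,0,0.2],[0,0,0,0,0,0,0.2],[0,0,0,0,0,0,0.2]]' 60
python3 -c "
from h import *
go(press(0,57.5,2),-6);snap('l','side',(240,100,120,110),5)"
```

```text
clock: 13.3
eef_pos: [526.5, -23.7, 7.4]
tcp_rot: [-1.574, -0.017, -0.106]
contact_force: [-0.2, 0.7, 0.1]
opening: 0.6
t 13.30 pos [526.5 -23.7   7.4] yaw -6.1 F [-0.2  0.7  0.1] open 0.600
 turn deg [ 0.2 -0.1  1. ]  shift cm, now [-0.53  0.54 -0.27]  in target axes [-0.52  0.54 -0.27]
```

View pics/side_l.png

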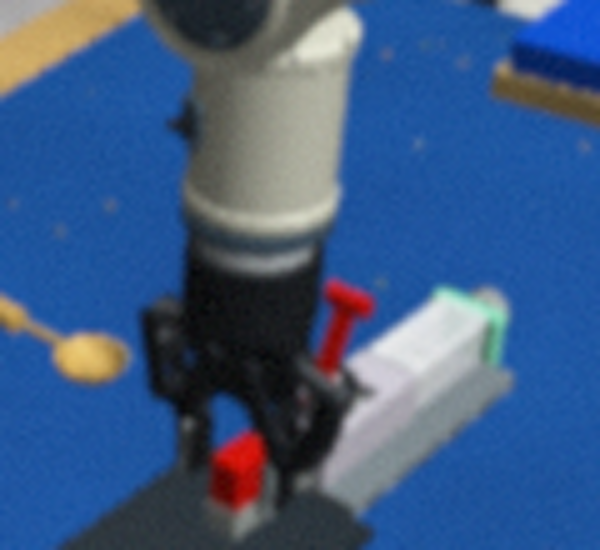

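```bash
python3 -m crank '[[0,0,1,-0.3,0.2,-0.1,0.2],[0,0,0,-0.2,0.2,0,0.2],[0,0,0,-0.1,0.1,0,0.2],[0,0,0,0,0,0,0],[0,0,0,0,0,0,-0.5],[0,0,0,0,0,0,-0.9],[0,0,0,0,0,0,-0.9],[0,0,0,0,0,0,-0.9],[0,0,0,0,0,0,-0.9],[0,0,0,0,0,0,-0.9]]' 60
python3 -c "
from h import *
go(press(0,57.5,2),-6);snap('m','side',(240,100,120,110),5)"
```

```text
clock: 14.18
eef_pos: [521.4, -24.3, 4.0]
tcp_rot: [-1.574, -0.002, -0.106]
contact_force: [-0.2, 0.1, 0.1]
opening: 0.246
t 14.18 pos [521.4 -24.3   4. ] yaw -6.1 F [-0.2  0.1  0.1] open 0.246
 turn deg [ 0.2 -0.1  0.1]  shift cm, now [-0.02  0.2  -0.15]  in target axes [-0.02  0.2  -0.15]
```

View pics/side_m.png

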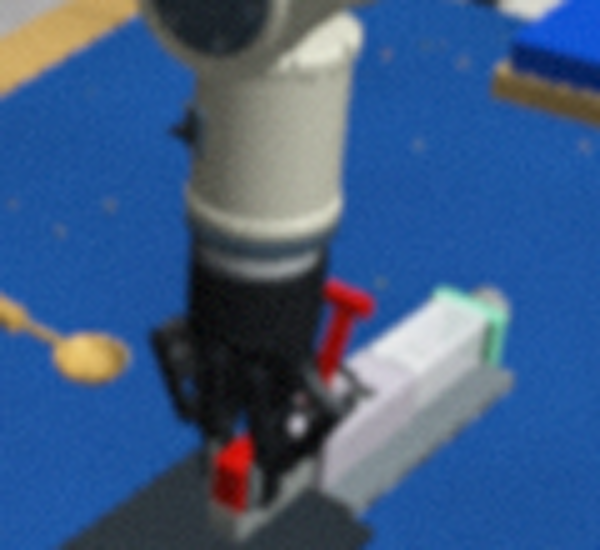

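```bash
python3 -m crank '[[0,0,0,0,0,0.5,-0.9],[0,0,0,0,0,0.8,-0.9],[0,0,0,0,0,1,-0.9],[0,0,0,0,0,1,-0.9],[0,0,0,0,0,1,-0.9],[0,0,0,0,0,1,-0.9],[0,0,0,0,0,1,-0.9],[0,0,0,0,0,0.8,-0.9],[0,0,0,0,0,0.4,-0.9],[0,0,0,0,0,0,-0.9]]' 60
python3 -c "
from h import *
go(press(0,222.5,4),-6);snap('n','side',(220,100,130,120),5)"
```

```text
clock: 15.07
eef_pos: [529.8, 59.6, 3.7]
tcp_rot: [-1.574, -0.001, -0.104]
contact_force: [-0.9, -2.2, -0.4]
opening: 0.248
t 15.07 pos [529.8  59.6   3.7] yaw -6.0 F [-0.9 -2.2 -0.4] open 0.248
 turn deg [0.2 0.  0.1]  shift cm, now [ 0.02 -0.06  7.91]  in target axes [ 0.02 -0.03  7.91]
```

View pics/side_n.png

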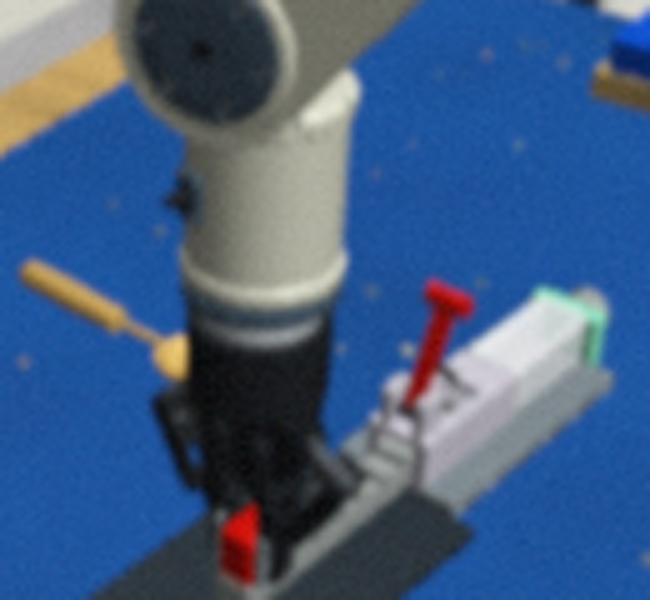

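```bash
python3 -m crank '[[0,0,0,0,0,0.5,-0.9],[0,0,0,0,0,0.8,-0.9],[0,0,0,0,0,1,-0.9],[0,0,0,0,0,1,-0.9],[0,0,0,0,0,1,-0.9],[0,0,0,0,0,1,-0.9],[0,0,0,0,0,1,-0.9],[0,0,0,0,0,0.8,-0.9],[0,0,0,0,0,0.4,-0.9],[0,0,0,0,0,0,-0.9]]' 60
python3 -c "
from h import *
go(press(0,222.5,2),-6);snap('o','side',(190,110,160,140),4);snap('o','top',(190,140,190,100))"
```

```text
clock: 15.95
eef_pos: [538.1, 142.1, 2.8]
tcp_rot: [-1.573, -0.0, -0.106]
contact_force: [0.5, -0.1, -2.4]
opening: 0.247
t 15.95 pos [538.1 142.1   2.8] yaw -6.1 F [ 0.5 -0.1 -2.4] open 0.247
 turn deg [ 0.1 -0.1  0. ]  shift cm, now [ 0.06  0.09 -0.38]  in target axes [ 0.06  0.08 -0.38]
```

View pics/side_o.png

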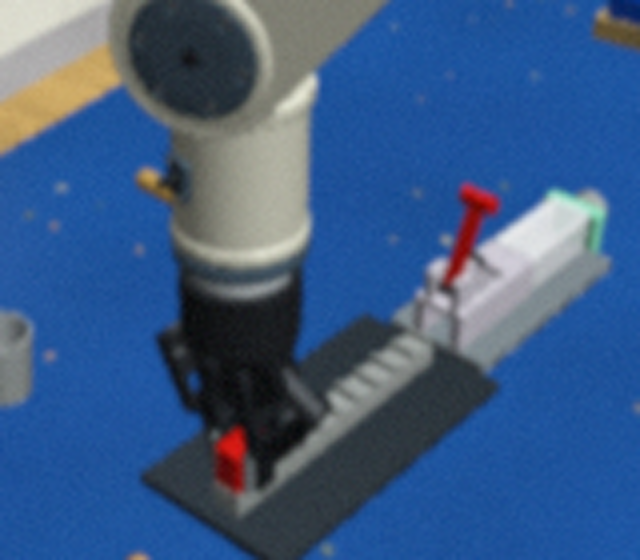

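View pics/top_o.png

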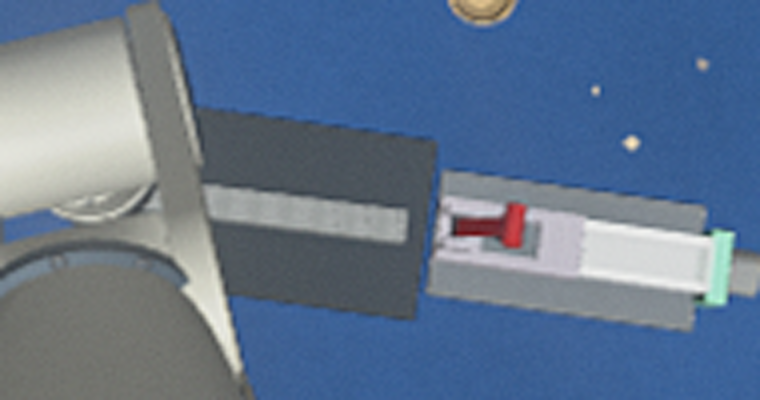

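```bash
python3 -m crank '[[0,0,0,0,0.1,0,-0.9],[0,0,0,0,0.05,0,-0.9],[0,0,0,0,0,0,-0.9],[0,0,0,0,0,0,0],[0,0,0,0,0,0,0.2],[0,0,0,0,0,0,0.2],[0,0,0,0,-0.5,0,0.2],[0,0,0,0,-2,0,0.2],[0,0,0,0,-3,0,0.2],[0,0,0,0,-2.5,0,0.2]]' 60
python3 -m crank '[[0,0,0,0,-0.5,-1,0.2],[0,0,0,0,0,-2.5,0.2],[0,0,0,0,0,-3.5,0.2],[0,0,0,0,0,-3.5,0.2],[0,0,0,0,0,-3.5,0.2],[0,0,0,0,0,-3.5,0.2],[0,0,0,0,0,-3.5,0.2],[0,0,0,0,0,-2.5,0.2],[0,0,0,0,0,-1,0.2],[0,0,0,0,0,0,0.2]]' 60
python3 -c "
from h import *
go(press(0,131,35),-6);snap('p','side',(190,90,160,160),4);snap('p','top',(190,140,190,100))"
```

```text
clock: 16.88
eef_pos: [534.2, 137.8, 80.4]
tcp_rot: [-1.577, 0.009, -0.11]
contact_force: [0.7, -0.5, 0.5]
opening: 0.604
clock: 17.72
eef_pos: [508.9, -117.5, 92.5]
tcp_rot: [-1.575, -0.003, -0.106]
contact_force: [0.5, 0.5, -0.1]
opening: 0.602
t 17.72 pos [ 508.9 -117.5   92.5] yaw -6.0 F [ 0.5  0.5 -0.1] open 0.602
 turn deg [ 0.2 -0.   0.2]  shift cm, now [ 0.21  5.68 16.62]  in target axes [ 0.24  5.75 16.59]
```

View pics/side_p.png

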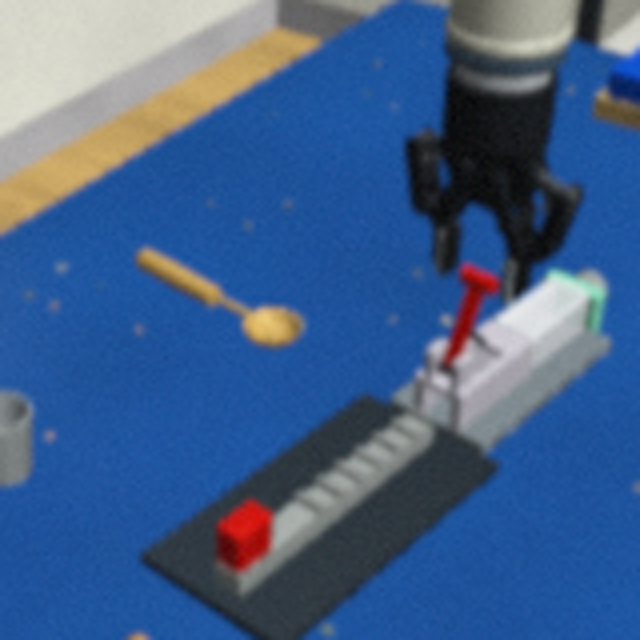

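View pics/top_p.png

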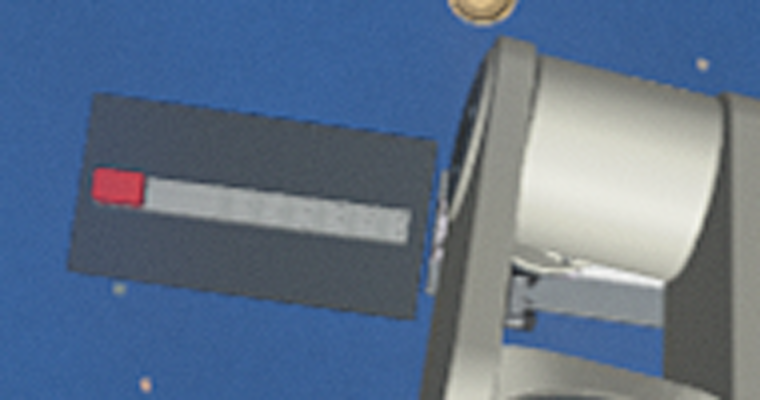

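```bash
python3 -c "
from h import *
f=lambda u,v,z: onz('top',190+u/4,140+v/4,z)
g=[f(95,168,62),f(143,173,62),f(142,207,62),f(92,202,62)];print(np.round(g,1))
t=[f(410,210,34),f(406,243,34)];print(np.round(t,1))
gc=np.mean(g,0)[:2];tc=np.mean(t,0)[:2];d=gc-tc;print('dist',np.linalg.norm(d),'dir deg',np.degrees(np.arctan2(d[1],d[0])))
d/=np.linalg.norm(d);b=tc+d*115;b2=gc-d*87.5;print('balance',b,b2)
print((b-PO)@ex,(b-PO)@ey)
go([b[0],b[1],60],-6)
"
```

```text
[[546.2 153.   62. ]
 [543.6 120.   62. ]
 [520.3 120.   62. ]
 [522.8 154.2  62. ]]
[[525.6 -65.4  34. ]
 [502.4 -63.   34. ]]
dist 201.9082696140908 dir deg 84.53895633339565
balance [524.95957936  50.28729834] [524.90326501  49.69825374]
-4.027296723980961 133.59819609773913
t 17.82 pos [ 509.2 -115.4   92.4] yaw -6.0 F [-0.1 -0.3  0. ] open 0.596
 turn deg [0.2 0.  0.2]  shift cm, now [-0.17  3.18 16.66]  in target axes [-0.17  3.24 16.64]
```

```bash
python3 -m crank '[[0,0,0,0,-2,0,0.2],[0,0,0,0,-2.5,0,0.2],[0,0,0,0.1,-0.5,1,0.2],[0,0,0,0.1,0,2.5,0.2],[0,0,0,0.1,0,3.3,0.2],[0,0,0,0,0,3.3,0.2],[0,0,0,0,0,3,0.2],[0,0,0,0,0,2,0.2],[0,0,0,0,0,0.7,0.2],[0,0,0,0,0,0,0.2]]' 60
python3 -c "
from h import *
go([529,52,30],-5.7)"
```

```text
clock: 18.65
eef_pos: [527.1, 64.9, 141.1]
tcp_rot: [-1.57, -0.001, -0.094]
contact_force: [-0.2, -0.5, 0.3]
opening: 0.6
t 18.65 pos [527.1  64.9 141.1] yaw -5.4 F [-0.2 -0.5  0.3] open 0.600
 turn deg [-0.   0.3  0.1]  shift cm, now [ 0.3  11.11 -1.27]  in target axes [ 0.32 11.11 -1.26]
```

```bash
python3 -m crank '[[0,0.3,0,0.1,0.8,-0.4,0.2],[0,0,0,0.1,1.8,-0.4,0.2],[0,0,0,0,2.2,-0.3,0.2],[0,0,0,0,2.2,0,0.2],[0,0,0,0,2,0,0.2],[0,0,0,0,1.2,0,0.2],[0,0,0,0,0.5,0,0.2],[0,0,0,0,0,0,0.2],[0,0,0,0,0,0,0.2],[0,0,0,0,0,0,0.2]]' 60
python3 -c "
from h import *
go([529,52,-12],-5.7);snap('q','side',(190,90,160,160),4)"
```

```text
clock: 19.48
eef_pos: [525.6, 47.5, 25.7]
tcp_rot: [-1.572, 0.001, -0.102]
contact_force: [-0.8, -0.1, 0.8]
opening: 0.599
t 19.48 pos [525.6  47.5  25.7] yaw -5.8 F [-0.8 -0.1  0.8] open 0.599
 turn deg [ 0.1 -0.1 -0. ]  shift cm, now [0.3  3.77 0.49]  in target axes [0.29 3.77 0.48]
```

View pics/side_q.png

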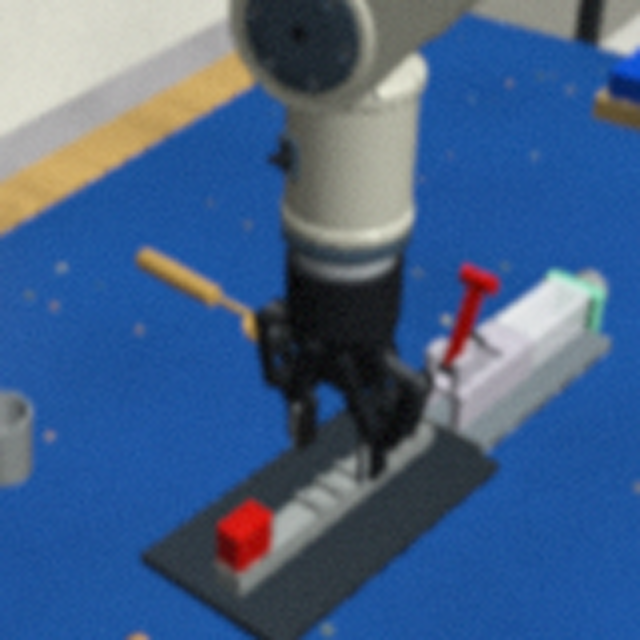

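```bash
python3 -m crank '[[0,0,0,0.1,0.3,0.2,0.2],[0,0,0,0.1,0.6,0.2,0.2],[0,0,0,0.1,0.7,0.1,0.2],[0,0,0,0,0.7,0,0.2],[0,0,0,0,0.6,0,0.2],[0,0,0,0,0.4,0,0.2],[0,0,0,0,0.2,0,0.1],[0,0,0,0,0.1,0,0],[0,0,0,0,0,0,-0.1],[0,0,0,0,0,0,-0.1]]' 60
python3 -c "
from h import *
go([529,52,-12],-5.7);snap('r','side',(190,90,160,160),4)"
```

```text
clock: 20.37
eef_pos: [531.7, 53.2, -12.0]
tcp_rot: [-1.571, -0.004, -0.101]
contact_force: [0.8, -0.8, 0.6]
opening: 0.447
t 20.37 pos [531.7  53.2 -12. ] yaw -5.8 F [ 0.8 -0.8  0.6] open 0.447
 turn deg [ 0.  -0.1  0.2]  shift cm, now [-0.25  0.   -0.14]  in target axes [-0.25  0.   -0.14]
```

View pics/side_r.png

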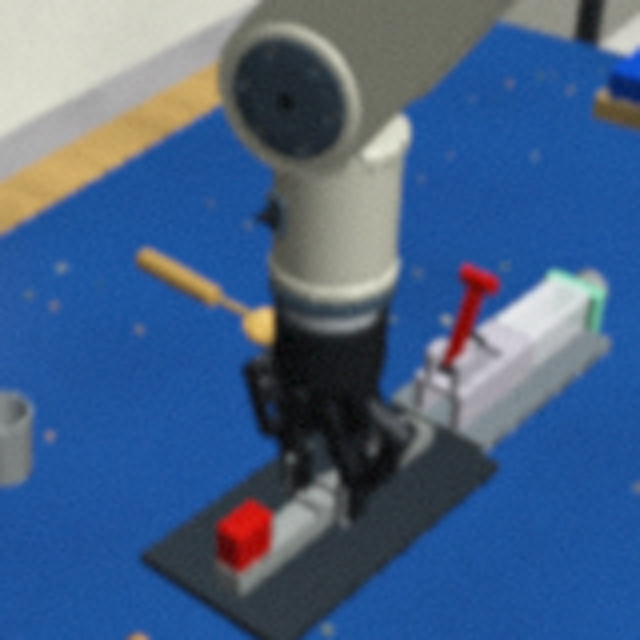

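```bash
python3 -m crank '[[0,0,0,-0.1,0,-0.1,-0.1],[0,0,0,-0.1,0,0,-0.1],[0,0,0,0,0,0,-0.4],[0,0,0,0,0,0,-0.7],[0,0,0,0,0,0,-0.9],[0,0,0,0,0,0,-0.9],[0,0,0,0,0,0,-0.9],[0,0,0,0,0,0,-0.9],[0,0,0,0,-0.4,0,-0.9],[0,0,0,0,-0.8,0,-0.9]]' 90
python3 -m crank '[[0,0,0,0,-1.2,0,-0.9],[0,0,0,0,-2,0,-0.9],[0,0,0,0,-2.5,0,-0.9],[0,0,0,0,-2.5,0,-0.9],[0,0,0,0,-2.5,0,-0.9],[0,0,0,0,-2.5,0,-0.9],[0,0,0,0,-2.5,0,-0.9],[0,0,0,0,-1.5,0,-0.9],[0,0,0,0,-0.5,0,-0.9],[0,0,0,0,0,0,-0.9]]' 90
python3 -c "
from h import *
go([540,364,170],-85);snap('s','side',(170,60,190,190),3);snap('s','top',(190,100,190,150))"
```

```text
clock: 21.25
eef_pos: [528.0, 52.1, 0.3]
tcp_rot: [-1.572, -0.002, -0.101]
contact_force: [-1.0, -0.0, -2.6]
opening: 0.234
clock: 22.08
eef_pos: [525.9, 52.1, 191.6]
tcp_rot: [-1.572, -0.002, -0.101]
contact_force: [-0.4, -0.5, -2.2]
opening: 0.232
t 22.08 pos [525.9  52.1 191.6] yaw -5.8 F [-0.4 -0.5 -2.2] open 0.232
 turn deg [-0.1 79.2  0.1]  shift cm, now [-1.75  2.14 31.17]  in target axes [-30.95   2.16   4.13]
```

View pics/side_s.png

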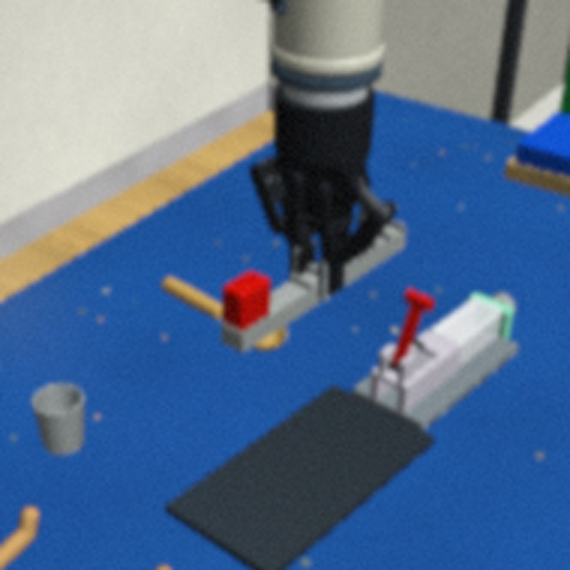

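View pics/top_s.png

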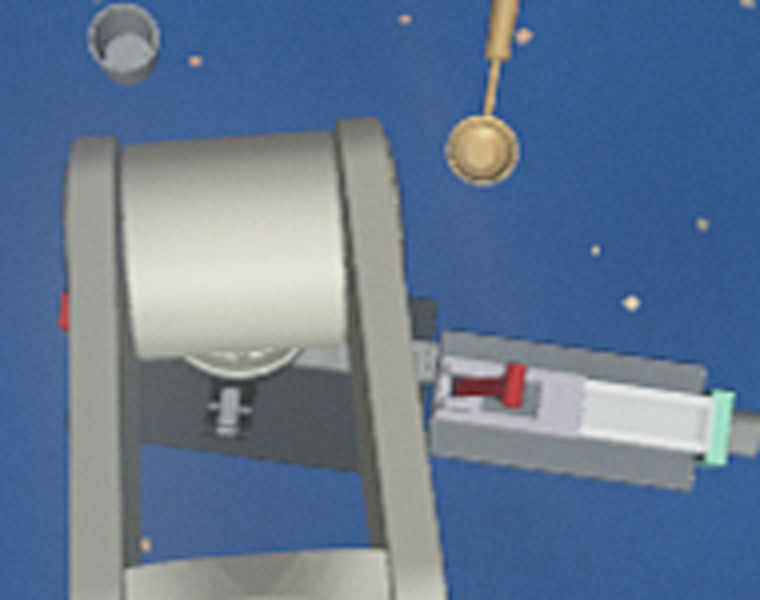

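```bash
python3 -m crank '[[0,5,0,0,0,0,-0.9],[0,7,0,0,0,0,-0.9],[0,7,0,0,0,0,-0.9],[0,7,0,0,0,0,-0.9],[0,7,0,0,0,0,-0.9],[0,7,0,0,0,0,-0.9],[0,7,0,0,0,0,-0.9],[0,7,0,0,0,0,-0.9],[0,7,0,0,0,0,-0.9],[0,7,0,0,0,0,-0.9]]' 90
python3 -c "
from h import *
print(r.sense()['qpos'].round(2));go([540,364,190],-85)"
```

```text
clock: 23.02
eef_pos: [514.1, 51.0, 172.5]
tcp_rot: [-1.599, 0.003, -1.315]
contact_force: [-0.5, 0.3, -3.1]
opening: 0.23
[ 0.1   0.24  1.88 -0.    1.06  1.41]
t 23.02 pos [514.1  51.  172.5] yaw -75.4 F [-0.5  0.3 -3.1] open 0.230
 turn deg [ 1.6  9.6 -0.1]  shift cm, now [-29.64  -1.95  10.37]  in target axes [-30.96  -1.75   5.31]
```

```bash
python3 -m crank '[[1.6,4,0,-1.5,-0.6,0.3,-0.9],[0,4,0,-2.5,-0.6,0.4,-0.9],[0,2,0,-3.3,-0.5,0.5,-0.9],[0,0,0,-3.5,-0.2,0.6,-0.9],[0,0,0,-3.5,0,0.6,-0.9],[0,0,0,-3.5,0,0.6,-0.9],[0,0,0,-3.5,0,0.6,-0.9],[0,0,0,-3,0,0.5,-0.9],[0,0,0,-1.5,0,0.2,-0.9],[0,0,0,-0.5,0,0,-0.9]]' 90
python3 -c "
from h import *
print(r.sense()['qpos'].round(2));go([540,364,190],-85)
snap('t','side',(60,100,240,240),2.5);snap('t','top',(60,60,220,220),2.7)"
```

```text
clock: 23.85
eef_pos: [523.9, 322.8, 171.6]
tcp_rot: [-1.599, -0.007, -1.513]
contact_force: [-0.3, -0.5, -2.6]
opening: 0.227
[0.55 0.39 1.66 0.01 1.12 2.06]
t 23.85 pos [523.9 322.8 171.6] yaw -86.7 F [-0.3 -0.5 -2.6] open 0.227
 turn deg [ 1.6 -1.7  0.4]  shift cm, now [-4.01 -1.92  1.79]  in target axes [-3.96 -1.84  1.96]
```

View pics/side_t.png

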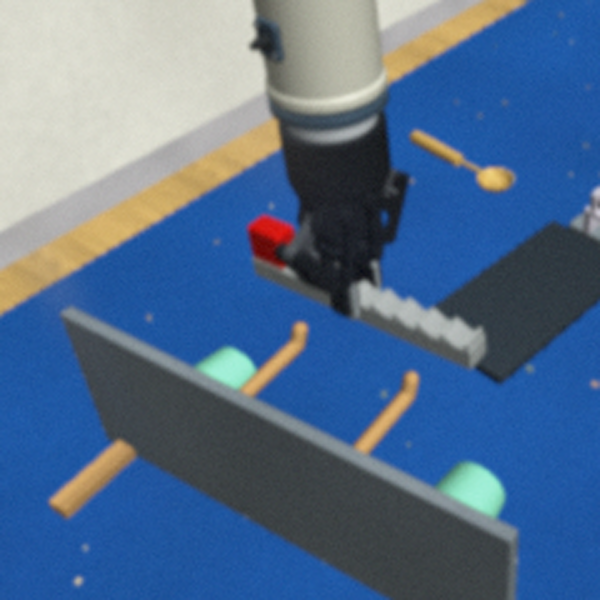

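View pics/top_t.png

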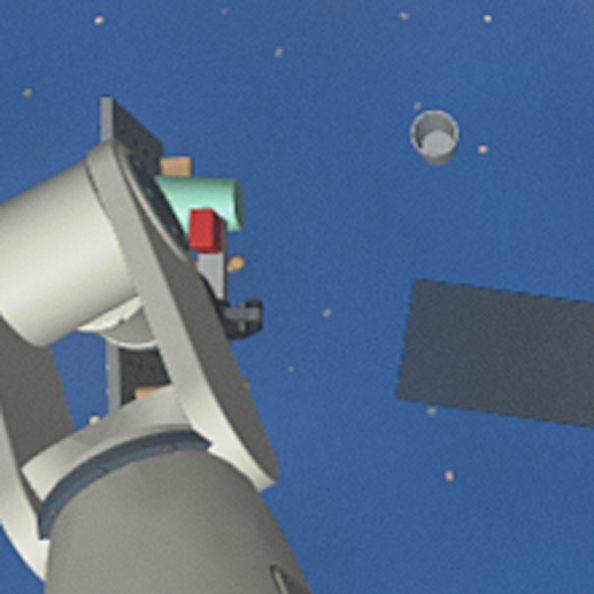

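```bash
python3 -c "
from h import *
go([543,363,150],-84.9)"
python3 -m crank '[[0.8,-0.9,0.2,-0.6,0,0.4,-0.9],[0.8,-0.8,0.2,-1,0,0.5,-0.9],[0,0,0,-1,0,0.5,-0.9],[0,0,0,-0.8,0,0.4,-0.9],[0,0,0,-0.3,0,0.1,-0.9],[0,0,0,0,0,0,-0.9],[0,0,0,0,0,0,-0.9],[0,0,0,0,0,0,-0.9],[0,0,0,0,0,0,-0.9],[0,0,0,0,0,0,-0.9]]' 90
python3 -c "
from h import *
go([543,363,150],-84.9)
snap('u','side',(90,160,150,130),5);snap('u','top',(85,90,120,180),3.3)"
```

```text
t 23.95 pos [523.5 320.9 171.7] yaw -86.7 F [-0.3 -1.3 -2.9] open 0.234
 turn deg [ 1.7 -1.8  0.4]  shift cm, now [-4.11  2.08  2.24]  in target axes [-4.02  2.17  2.31]
clock: 24.78
eef_pos: [541.6, 356.2, 170.8]
tcp_rot: [-1.571, -0.002, -1.486]
contact_force: [-1.4, -0.2, -2.6]
opening: 0.232
t 24.78 pos [541.6 356.2 170.8] yaw -85.2 F [-1.4 -0.2 -2.6] open 0.232
 turn deg [ 0.  -0.3  0.1]  shift cm, now [-0.67  2.08  0.2 ]  in target axes [-0.66  2.08  0.2 ]
```

View pics/side_u.png

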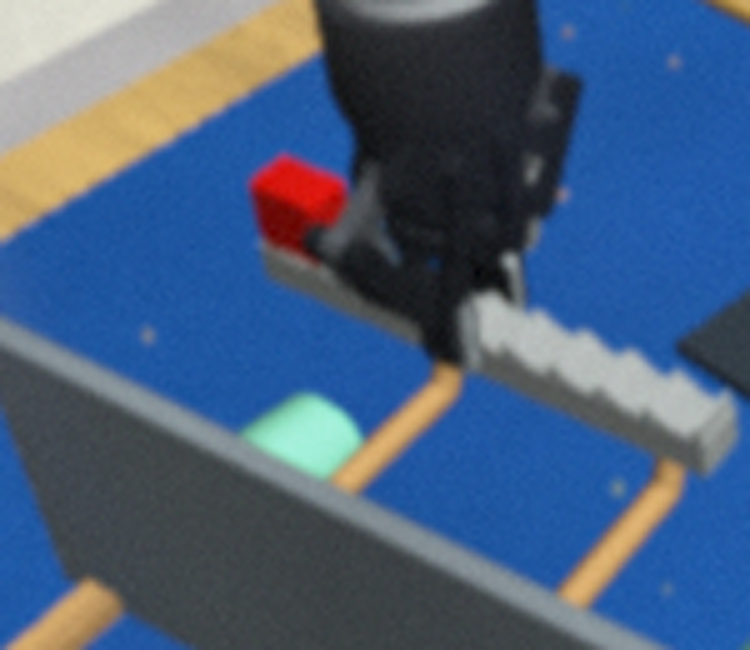

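View pics/top_u.png

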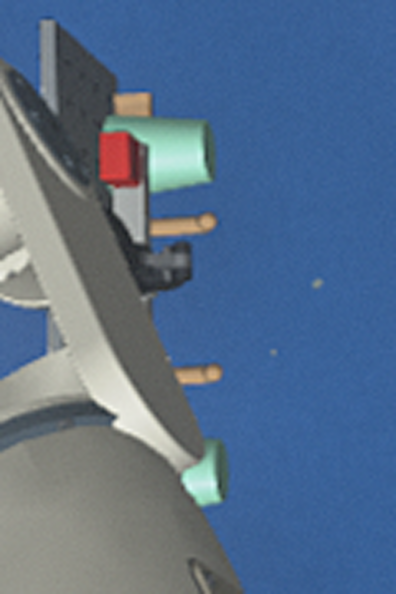

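```bash
python3 -c "
from h import *
s=r.sense();Rm=R.from_euler('xyz',s['tcp_rot']).as_matrix();by=Rm[:,2];bx=Rm[:,0];O=s['eef_pos']+[0,0,22]-5*by
W=lambda x,y,z:O+x*bx+y*by+[0,0,z]
print('origin',O.round(1),'by',by.round(3))
f=lambda n,p,b,k:((proj(n,p)-b[:2])*k).round(0)
for nm,p in dict(g1=(11,110,52),g2=(-11,110,52),g3=(-11,75,52),g4=(11,75,52),t1=(11,-110,0),t2=(-11,-110,0),t3=(11,-110,18),t4=(-11,-110,18),h1=(-11,110,0),h1b=(-11,110,18)).items(): print(nm,f('top',W(*p),np.array([85,90]),3.3),f('side',W(*p),np.array([90,160]),5))
"
```

```text
origin [536.6 355.8 192.8] by [0.996 0.084 0.   ]
g1 [125. 126.] [281. 147.]
g2 [ 94. 127.] [241. 176.]
g3 [ 96. 176.] [307. 204.]
g4 [127. 174.] [346. 174.]
t1 [154. 436.] [736. 436.]
t2 [123. 438.] [704. 474.]
t3 [147. 436.] [735. 402.]
t4 [116. 438.] [702. 440.]
h1 [116. 144.] [265. 273.]
h1b [109. 138.] [257. 240.]
```

```bash
python3 -m crank '[[1,-0.3,0,-0.3,0,0.1,-0.9],[0,0,0,-0.3,0.2,0.1,-0.9],[0,0,0,-0.2,0.6,0,-0.9],[0,0,0,0,1,0,-0.9],[0,0,0,0,1.2,0,-0.9],[0,0,0,0,1.2,0,-0.9],[0,0,0,0,0.9,0,-0.9],[0,0,0,0,0.4,0,-0.9],[0,0,0,0,0,0,-0.9],[0,0,0,0,0,0,-0.9]]' 90
python3 -c "
from h import *
go([544,363.5,98],-84.9)
snap('v','side',(90,190,150,130),5);snap('v','top',(85,90,120,180),3.3)"
```

```text
clock: 25.72
eef_pos: [542.7, 364.2, 107.5]
tcp_rot: [-1.555, -0.004, -1.48]
contact_force: [0.1, -0.1, -2.2]
opening: 0.23
t 25.72 pos [542.7 364.2 107.5] yaw -84.8 F [ 0.1 -0.1 -2.2] open 0.230
 turn deg [-0.9  0.1  0.2]  shift cm, now [0.08 0.95 0.11]  in target axes [0.08 0.95 0.12]
```

View pics/side_v.png

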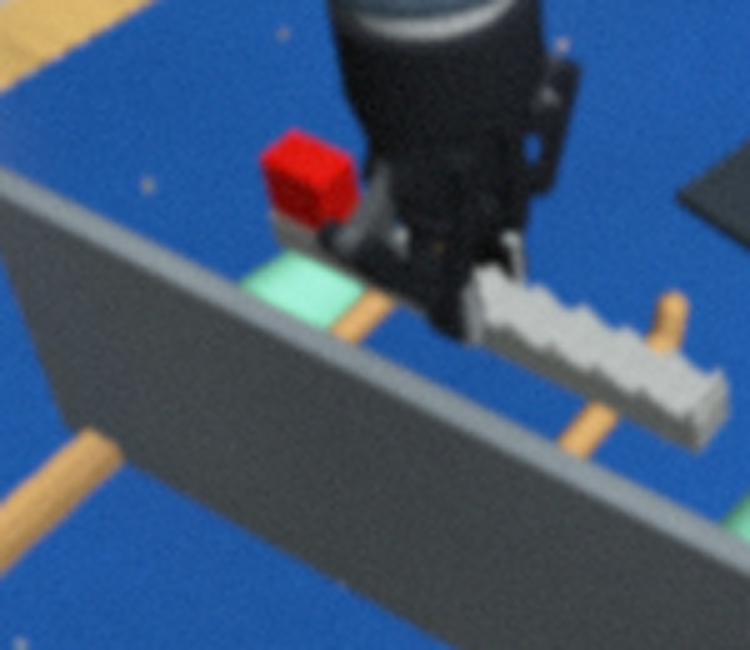

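View pics/top_v.png

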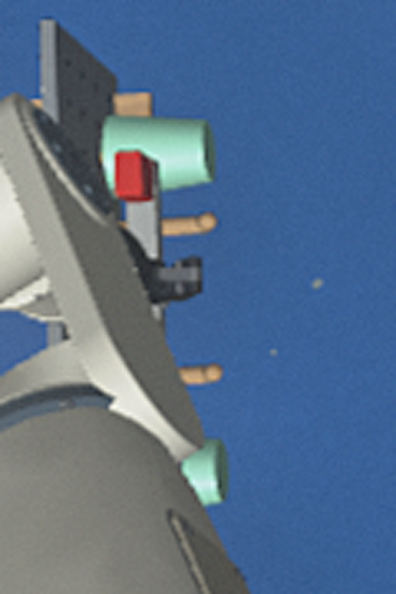

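```bash
python3 -m crank '[[0,0,0,0,0.2,0,-0.9],[0,0,0,0,0.2,0,-0.9],[0,0,0,0,0.2,0,-0.9],[0,0,0,0,0.15,0,-0.9],[0,0,0,0,0.05,0,-0.9],[0,0,0,0,0,0,-0.9],[0,0,0,0,0,0,-0.9],[0,0,0,0,0,0,-0.9],[0,0,0,0,0,0,-0.9],[0,0,0,0,0,0,-0.9]]' 90
python3 -c "
from h import *
go([544,363.5,98],-84.9)
snap('w','side',(90,190,150,130),5)"
```

```text
clock: 26.65
eef_pos: [544.7, 365.4, 102.0]
tcp_rot: [-1.55, -0.001, -1.481]
contact_force: [0.2, -0.6, -2.2]
opening: 0.233
t 26.65 pos [544.7 365.4 102. ] yaw -84.8 F [ 0.2 -0.6 -2.2] open 0.233
 turn deg [-1.2  0.1  0.1]  shift cm, now [ 0.18  0.4  -0.09]  in target axes [ 0.18  0.4  -0.09]
```

View pics/side_w.png

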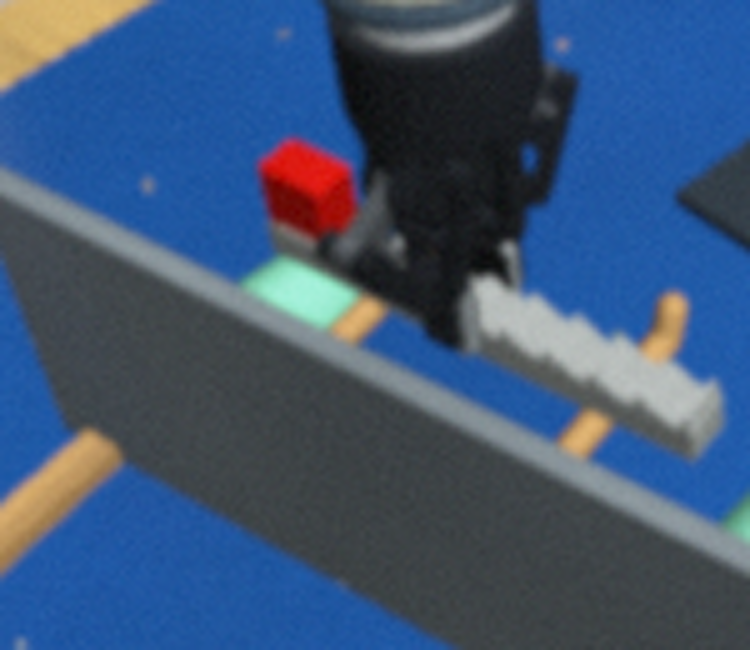

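```bash
python3 -m crank '[[0,0,0,0.1,0.2,0,-0.9],[0,0,0,0,0.2,0,-0.9],[0,0,0,0,0.2,0,-0.9],[0,0,0,0,0.1,0,-0.9],[0,0,0,0,0,0,-0.9],[0,0,0,0,0,0,-0.9],[0,0,0,0,0,0,-0.9],[0,0,0,0,0,0,-0.9],[0,0,0,0,0,0,-0.9],[0,0,0,0,0,0,-0.9]]' 90
python3 -c "
from h import *
print(r.sense()['wrist_torque'].round(2))
go([544,363.5,98],-84.9)"
```

```text
clock: 27.53
eef_pos: [545.2, 364.7, 100.1]
tcp_rot: [-1.549, -0.0, -1.481]
contact_force: [-0.4, 0.2, 2.2]
opening: 0.231
[-0.1   0.36 -0.02]
t 27.53 pos [545.2 364.7 100.1] yaw -84.9 F [-0.4  0.2  2.2] open 0.231
 turn deg [-1.2  0.   0. ]  shift cm, now [ 0.11  0.2  -0.13]  in target axes [ 0.11  0.21 -0.13]
```

```bash
python3 -m crank '[[-0.4,0,0,0,0,0,-0.9],[-0.4,0,0,0,0,0,-0.9],[-0.3,0,0,0,0,0,-0.9],[0,0,0,0,0.05,0,-0.9],[0,0,0,0,0,0,-0.9],[0,0,0,0,0,0,-0.9],[0,0,0,0,0,0,-0.9],[0,0,0,0,0,0,-0.9],[0,0,0,0,0,0,-0.9],[0,0,0,0,0,0,-0.9]]' 90
python3 -c "
from h import *
print(r.sense()['wrist_torque'].round(2))
go([544,363.5,98],-84.9)
snap('x','side',(90,190,150,130),5)"
```

```text
clock: 28.37
eef_pos: [545.1, 364.6, 99.1]
tcp_rot: [-1.571, -0.0, -1.481]
contact_force: [-0.5, -0.7, 0.1]
opening: 0.231
[-0.02  0.12 -0.02]
t 28.37 pos [545.1 364.6  99.1] yaw -84.9 F [-0.5 -0.7  0.1] open 0.231
 turn deg [0. 0. 0.]  shift cm, now [ 0.1   0.11 -0.12]  in target axes [ 0.1   0.11 -0.12]
```

View pics/side_x.png

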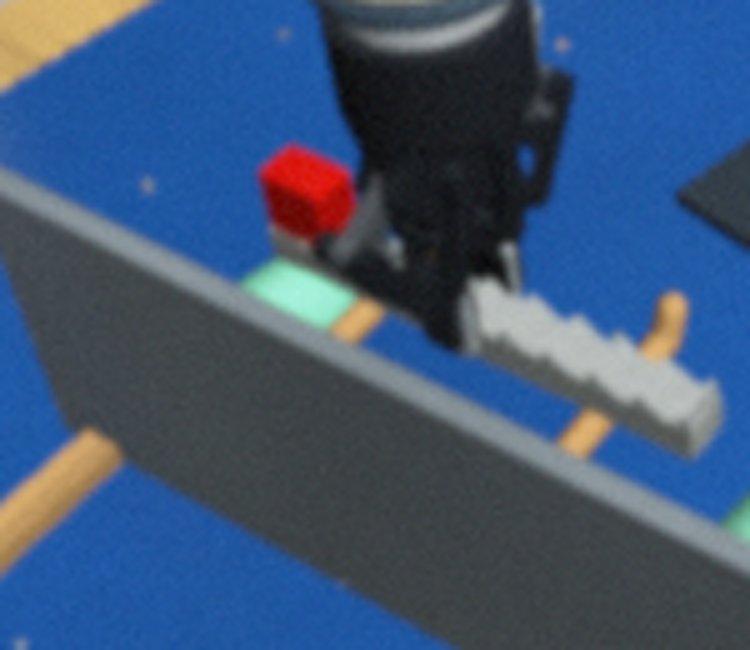

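```bash
python3 -m crank '[[0,0,0,0,0.1,0,-0.9],[0,0,0,0,0.05,0,-0.9],[0,0,0,0,0,0,-0.9],[0,0,0,0,0,0,-0.4],[0,0,0,0,0,0,-0.2],[0,0,0,0,0,0,-0.1],[0,0,0,0,0,0,-0.1],[0,0,0,0,0,0,-0.1],[0,0,0,0,0,0,-0.1],[0,0,0,0,0,0,-0.1]]' 40
python3 -c "
from h import *
go([544,363.5,98],-84.9)
snap('y','side',(90,190,150,130),5)"
```

```text
clock: 29.25
eef_pos: [546.2, 365.1, 99.1]
tcp_rot: [-1.569, 0.0, -1.481]
contact_force: [-0.2, 0.4, 0.5]
opening: 0.452
t 29.25 pos [546.2 365.1  99.1] yaw -84.8 F [-0.2  0.4  0.5] open 0.452
 turn deg [-0.1  0.1 -0. ]  shift cm, now [ 0.14  0.11 -0.24]  in target axes [ 0.14  0.11 -0.24]
```

View pics/side_y.png

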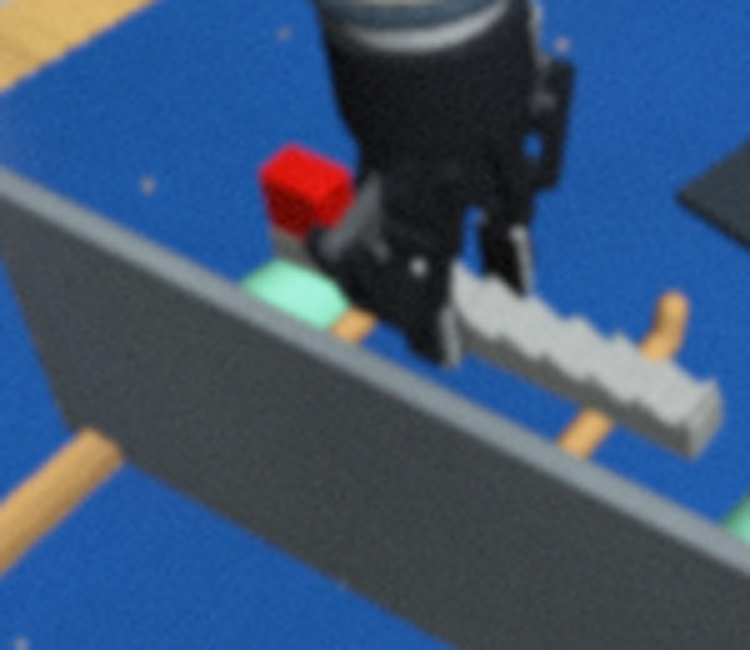

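Released, bar rests on the pegs. Rise straight up and back away.

```bash
python3 -m crank '[[0,0,0,0,-0.4,0,-0.1],[0,0,0,0,-0.8,0,-0.1],[0,0,0,0,-1.5,0,-0.1],[0,0,0,0,-2.5,0,-0.1],[0,0,0,0,-3,0,-0.1],[0,0,0,0,-3.5,0,-0.1],[0,0,0,0,-3,0,-0.1],[0,0,0,0,-2,0,-0.1],[0,0,0,0.8,0,0,-0.1],[0,0,0,2,0,-1,-0.1]]' 40
python3 -m crank '[[0,0,0,3,0,-2,-0.1],[0,0,0,3.5,0,-2,-0.1],[0,0,0,3.5,0,-2,-0.1],[0,0,0,3.5,0,-2,-0.1],[0,0,0,3.5,0,-2,-0.1],[0,0,0,3.5,0,-2,-0.1],[0,0,0,3.5,0,-2,-0.1],[0,0,0,3.5,0,-2,-0.1],[0,0,0,2,0,-1,-0.1],[0,0,0,0.5,0,0,-0.1]]' 40
python3 -c "
from h import *
go([544,363.5,98],-84.9)
snap('z','side',(70,170,200,165),4);snap('z','top',(85,90,120,180),3.3)"
```

```text
clock: 30.13
eef_pos: [538.5, 337.7, 278.7]
tcp_rot: [-1.568, 0.002, -1.479]
contact_force: [-0.7, 0.6, -0.9]
opening: 0.451
clock: 30.97
eef_pos: [386.8, 11.8, 277.3]
tcp_rot: [-1.563, 0.001, -1.475]
contact_force: [-0.2, 1.0, 0.1]
opening: 0.447
t 30.97 pos [386.8  11.8 277.3] yaw -84.5 F [-0.2  1.   0.1] open 0.447
 turn deg [-0.4  0.4 -0.1]  shift cm, now [-33.48  18.11  18.89]  in target axes [-33.63  17.93  18.78]
```

View pics/side_z.png

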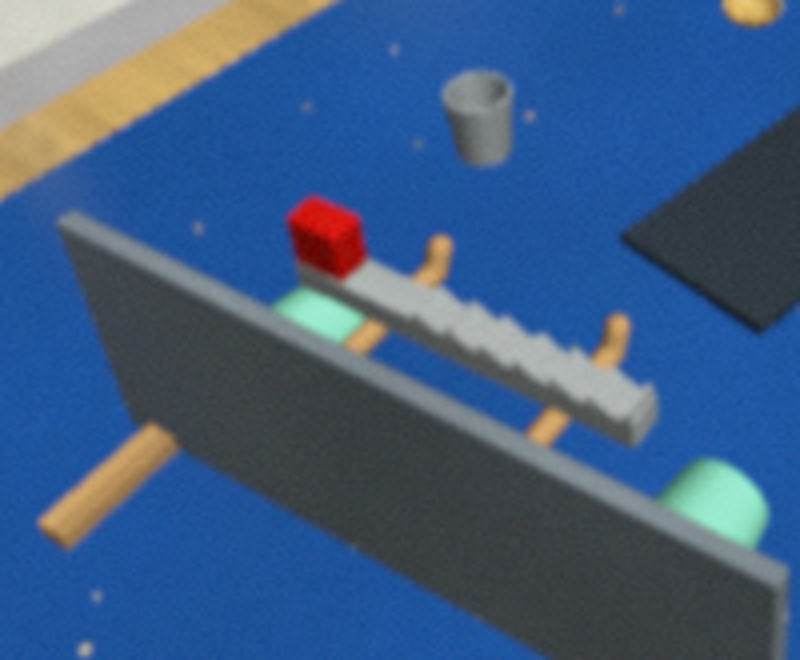

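View pics/top_z.png

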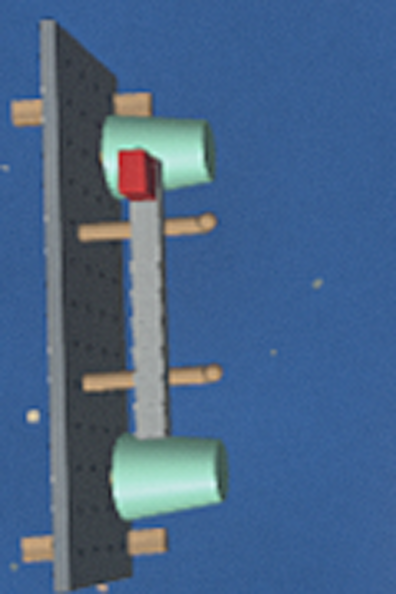

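```bash
python3 -c "
from h import *
f=lambda u,v,z: onz('top',85+u/3.3,90+v/3.3,z)
g=np.mean([f(118,150,172),f(144,150,172),f(148,199,172),f(122,200,172)],0);t=np.mean([f(135,437,144),f(166,437,144)],0)
d=(g-t)[:2];L=np.linalg.norm(d);d/=L;print(g,t,L,np.degrees(np.arctan2(d[1],d[0])),'centre',t[:2]+110*d,g[:2]-92.5*d)
tp=[f(207,221,133),f(212,372,133)];print('tips',tp)
# side: tail bottom corners, underside z=120 ; grip block
k=lambda u,v,z: onz('side',70+u/4,170+v/4,z)
print('side tail bottom',k(631,446,120),k(655,410,120),'grip-end bottom near panel',k(303,283,120))
gs,e=tri((85+118/3.3,90+150/3.3),(70+292/4,170+214/4));print('panel-side grip top corner',gs,e)
a=(d);
"
```

```text
[626.49201917 368.46281083 172.        ] [428.55509143 351.35570892 144.        ] 198.67481043155675 4.939629710523224 centre [538.14654897 360.82737373] [534.33556624 360.49800179]
tips [array([598.88532418, 319.85737898, 133.        ]), array([480.23202614, 309.60628497, 133.        ])]
side tail bottom [431.10969801 364.96675724 120.        ] [435.2113453  340.63041231 120.        ] grip-end bottom near panel [647.82000202 382.86092107 120.        ]
panel-side grip top corner [645.3348641  381.07929999 171.50244131] 0.34761519045783035
```

```bash
python3 -c "
from h import *
t=cams.grab_frame('top');s=cams.grab_frame('side')
cv2.imwrite('pics/fin_top.png',t);cv2.imwrite('pics/fin_side.png',s)
cv2.imwrite('pics/fin.png',cv2.resize(cv2.vconcat([cv2.hconcat([t[60:300,60:440]]),s[100:300,100:480]]),None,fx=1.3,fy=1.3))
t0=cv2.imread('pics/top0.png')
for n,b in dict(cup=(205,95,32,32),spoon=(295,78,35,75)).items():
  x,y,w,h=b;print(n,np.abs(t0[y:y+h,x:x+w].astype(int)-t[y:y+h,x:x+w]).mean())
s0=cv2.imread('pics/side0.png');x,y,w,h=370,135,45,55;print('can',np.abs(s0[y:y+h,x:x+w].astype(int)-s[y:y+h,x:x+w]).mean())
print(r.sense()['qvel'].round(3))
"
```

```text
cup 6.262044270833333
spoon 6.228190476190476
can 2.6965656565656566
[ 0.022  0.013 -0.007  0.002  0.004 -0.003]
```

View pics/fin.png

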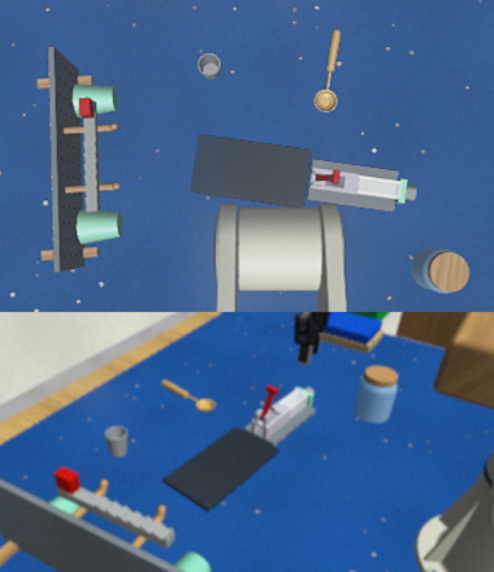

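```bash
python3 -c "
from rig import order
print(order.sign_off())"
```

```text
the job is handed in; nothing more can be done
None
```

The job is done and handed in at about 31 s. I lifted the catch to about 0.8 rad and it stayed up. I then drew the bar out by its red grip, set it flat on the slate and let go. Last, I took it by its middle and laid it teeth up across both long pegs.

**Last checks:**
- **Centring:** the bar's middle is at about (534 to 538, 361) mm. My camera estimate for the midpoint of the pegs is (536, 362), good to about 4 mm.
- **Direction:** the bar lies at 4.9°, against about 5.2° for the pegboard.
- **Level:** the top of the red grip is at 171.5 mm; 172 mm is expected when the bar lies on the pegs.
- **Bystanders:** the canister, shot cup and spoon look unmoved in the pictures. I checked them by eye and by comparing the image patches. The cup and spoon patches did change slightly in brightness, but there is no visible shift.
- **Robot:** the gripper stands well clear and touches nothing.

**What disagreed or went wrong:**
- **Fingertip offset:** both cameras showed the fingertips about 38 mm farther back than the stated TCP and nose length, so my first close on the catch missed without any contact I could measure. I used the measured offset from then on.
- **Overlong move:** after letting go of the bar on the slate I typed one retreat move too long. The open fingers passed over the raised catch, which still stood up in the pictures afterwards.

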